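Load the handed brackets into the indexed bin carriage

TASK

Lift the red release bar, slide the carriage out from under its dust cover and let the bar drop into the notch at the green tab; then put every left-hand bracket into the carriage's left (white) bin and every right-hand bracket into its right (grey) bin, each lying down inside its bin and not perched on a wall or on another's web (toe end away from you and web up, the toe of a left-hand bracket points left). When all are in, lift the bar again and slide the carriage back home under the cover as far as it goes, leave the bar dropped in the home notch, and leave everything else on the bench alone.

Things in the scene. Friction and masses are not known exactly. Their poses are not given: they have to be found in the camera images.
- bracket_left_1_mid (a point): left-hand bracket 1 (may be absent), loose, orange, 50 g. Point: middle of its web, 20 mm above its underside. Foot 50 (own x) x 12 x 6 mm; web on it 42 long (x) x 10 thick (y), top 40 mm above the underside: grip it across the thickness. Toe 16 x 6 mm at the foot's +x end, reaching 22 mm to own +y; own z up when standing. Toe end away from you, the toe points left.
- bracket_right_1_mid (a point): right-hand bracket 1 (may be absent), loose, orange, 50 g. Point: middle of its web, 20 mm above its underside. Foot 50 (own x) x 12 x 6 mm; web on it 42 long (x) x 10 thick (y), top 40 mm above the underside: grip it across the thickness. Toe 16 x 6 mm at the foot's +x end, reaching 22 mm to own -y; own z up when standing. Toe end away from you, the toe points right.
- bracket_left_2_mid (a point): left-hand bracket 2 (may be absent), loose, orange, 50 g. Point: middle of its web, 20 mm above its underside. Foot 50 (own x) x 12 x 6 mm; web on it 42 long (x) x 10 thick (y), top 40 mm above the underside: grip it across the thickness. Toe 16 x 6 mm at the foot's +x end, reaching 22 mm to own +y; own z up when standing. Toe end away from you, the toe points left.
- bracket_right_2_mid (a point): right-hand bracket 2 (may be absent), loose, orange, 50 g. Point: middle of its web, 20 mm above its underside. Foot 50 (own x) x 12 x 6 mm; web on it 42 long (x) x 10 thick (y), top 40 mm above the underside: grip it across the thickness. Toe 16 x 6 mm at the foot's +x end, reaching 22 mm to own -y; own z up when standing. Toe end away from you, the toe points right.
- bracket_left_3_mid (a point): left-hand bracket 3 (may be absent), loose, orange, 50 g. Point: middle of its web, 20 mm above its underside. Foot 50 (own x) x 12 x 6 mm; web on it 42 long (x) x 10 thick (y), top 40 mm above the underside: grip it across the thickness. Toe 16 x 6 mm at the foot's +x end, reaching 22 mm to own +y; own z up when standing. Toe end away from you, the toe points left.
- bracket_right_3_mid (a point): right-hand bracket 3 (may be absent), loose, orange, 50 g. Point: middle of its web, 20 mm above its underside. Foot 50 (own x) x 12 x 6 mm; web on it 42 long (x) x 10 thick (y), top 40 mm above the underside: grip it across the thickness. Toe 16 x 6 mm at the foot's +x end, reaching 22 mm to own -y; own z up when standing. Toe end away from you, the toe points right.
- bar_grip (a point): centre of the red grip of the release bar, 75 mm above the bench when down; 66 mm long (x), 14 wide (y), 18 high, only bench beneath. Axes are the rail's: x away from the robot, y to its left, towards home. Pinch from above, fingers closing along y, grip firmly (40 N); lift straight up. The dust cover begins 71 mm beyond this point in x, its top is 114 mm above the bench.
- release_bar (a joint): lift of the release bar (m), 0 to 0.024; 4 to 7 N press it down, so it falls when let go. At 0 (below 0.003) its pin is in a notch; above 0.016 it clears the teeth and the carriage slides with the bar. Let go, the pin slides down the sloping teeth into the nearest notch (up to 12 mm away) and draws the carriage along; on a tooth tip it may stay up.
- carriage (a joint): travel of the carriage from home (m), growing along the rail's -y (to the robot's right), 0 to 0.24. Notches every 0.03 from 0 to 0.24, play about 1 mm; sliding takes 1 to 3 N. At 0 (home, the end of its travel) both bins are wholly under the clear dust cover.
- tab_green_top (a point): top centre of the green tab, 18 x 14 x 12 mm, fixed on the bench in front of the rack: it marks the loading notch. The carriage is in this notch when the release bar stands directly over the tab (same place along the rail).
- tab_yellow_top (a point): top centre of the yellow tab of the same size, marking another notch that is not used in this job.
- bin_left (a point): centre of the inner floor (33 mm above the bench) of the left (white) bin on the carriage, on the +y side, which is the robot's left. Inside 116 mm along own x and 80 mm along own y; walls 4 mm thick rise 22 mm above this floor. Axes as the rail's.
- bin_right (a point): the same for the right (grey) bin, on the robot's right, 88 mm from the left bin's centre; same sizes.
- tape_roll: roll of tape, 104 mm across, 25 mm high, bystander; origin at its underside
- vial: vial with a black cap, 28 mm across, 62 mm high, bystander; origin at its underside
- beaker: beaker, 53 mm across, 66 mm high, bystander; origin at its underside
- carriage_pointer (a point): point under the release bar that travels with the carriage, 12 mm above the bench and in the line of the tabs; it coincides with a tab's top centre when the carriage is in that tab's notch. Axes as the rail's.

How it is judged:
On the way, in this order (a step that is already met when the one before it is completed fails the run):
1. the carriage is caught in the notch at the green tab, the release bar down (horizontal distance between carriage_pointer and tab_green_top below 0.006 m and value of joint release_bar below 0.003 m), for 0.2 s.
2. with the carriage still caught there, every bracket present lies in the bin of its hand (all of step 1 and x of bracket_left_1_mid in the frame of bin_left between -0.058 and 0.058 m and y of bracket_left_1_mid in the frame of bin_left between -0.041 and 0.041 m and z of bracket_left_1_mid in the frame of bin_left between 0 and 0.036 m and x of bracket_right_1_mid in the frame of bin_right between -0.058 and 0.058 m and y of bracket_right_1_mid in the frame of bin_right between -0.041 and 0.041 m and z of bracket_right_1_mid in the frame of bin_right between 0 and 0.036 m and x of bracket_left_2_mid in the frame of bin_left between -0.058 and 0.058 m and y of bracket_left_2_mid in the frame of bin_left between -0.041 and 0.041 m and z of bracket_left_2_mid in the frame of bin_left between 0 and 0.036 m and x of bracket_right_2_mid in the frame of bin_right between -0.058 and 0.058 m and y of bracket_right_2_mid in the frame of bin_right between -0.041 and 0.041 m and z of bracket_right_2_mid in the frame of bin_right between 0 and 0.036 m and x of bracket_left_3_mid in the frame of bin_left between -0.058 and 0.058 m and y of bracket_left_3_mid in the frame of bin_left between -0.041 and 0.041 m and z of bracket_left_3_mid in the frame of bin_left between 0 and 0.036 m and x of bracket_right_3_mid in the frame of bin_right between -0.058 and 0.058 m and y of bracket_right_3_mid in the frame of bin_right between -0.041 and 0.041 m and z of bracket_right_3_mid in the frame of bin_right between 0 and 0.036 m), for 0.2 s.
At the end, for the whole second after the job is handed in: The carriage is back in its home notch (within 5 mm) with the release bar down (below 3 mm); every bracket present is in the bin of its hand: the middle of its web within 58 mm (x) and 41 mm (y) of the bin's centre and less than 36 mm above the bin's floor; all at rest (value of joint carriage below 0.005 m and value of joint release_bar below 0.003 m and x of bracket_left_1_mid in the frame of bin_left between -0.058 and 0.058 m and y of bracket_left_1_mid in the frame of bin_left between -0.041 and 0.041 m and z of bracket_left_1_mid in the frame of bin_left between 0 and 0.036 m and x of bracket_right_1_mid in the frame of bin_right between -0.058 and 0.058 m and y of bracket_right_1_mid in the frame of bin_right between -0.041 and 0.041 m and z of bracket_right_1_mid in the frame of bin_right between 0 and 0.036 m and x of bracket_left_2_mid in the frame of bin_left between -0.058 and 0.058 m and y of bracket_left_2_mid in the frame of bin_left between -0.041 and 0.041 m and z of bracket_left_2_mid in the frame of bin_left between 0 and 0.036 m and x of bracket_right_2_mid in the frame of bin_right between -0.058 and 0.058 m and y of bracket_right_2_mid in the frame of bin_right between -0.041 and 0.041 m and z of bracket_right_2_mid in the frame of bin_right between 0 and 0.036 m and x of bracket_left_3_mid in the frame of bin_left between -0.058 and 0.058 m and y of bracket_left_3_mid in the frame of bin_left between -0.041 and 0.041 m and z of bracket_left_3_mid in the frame of bin_left between 0 and 0.036 m and x of bracket_right_3_mid in the frame of bin_right between -0.058 and 0.058 m and y of bracket_right_3_mid in the frame of bin_right between -0.041 and 0.041 m and z of bracket_right_3_mid in the frame of bin_right between 0 and 0.036 m and linear speed of each of bracket_left_1, bracket_right_1, bracket_left_2, bracket_right_2, bracket_left_3, bracket_right_3 below 0.02 m/s); the robot touches nothing.
It fails at once if the tape roll is pushed more than 30 mm away (distance of tape_roll from where it was at the start of the episode above 0.03 m).
It fails at once if the vial is pushed more than 30 mm away (distance of vial from where it was at the start of the episode above 0.03 m).
It fails at once if the beaker is pushed more than 30 mm away (distance of beaker from where it was at the start of the episode above 0.03 m).
Of bracket_left_1, bracket_right_1, bracket_left_2, bracket_right_2, bracket_left_3, bracket_right_3 only 4 to 6 are there at a start; the rules pass over those that are not, and their reading is None.
At some moment in a run one of bracket_left_1, bracket_right_1, bracket_left_2, bracket_right_2, bracket_left_3, bracket_right_3 may be knocked a few centimetres aside while the robot is not near it.
Once in a run the grip may slacken for a moment while it holds something.
It also fails if it takes over 210 s, if anything falls off the work surface, if the arm or the gripper's body presses on something with over 40 N, if the wrist force passes 120 N, or if a joint passes its speed limit or range.

ROBOT

A 6-joint arm with a two-finger parallel gripper is mounted at the origin on the work surface; the furniture and walls round the work are solid. World frame = base frame: x ahead of the robot, y to its left, z up, the work surface at z = 0. Lengths are in m, angles in rad, forces in N, time in s.
With the tool pointing down it reaches from about 0.3 to 0.825 m from the base axis. Payload 5.4 kg.
Tool frame: the origin (TCP) lies midway between the tips of the shut fingers; the grasp point (between the pads) lies 19 mm behind it (r.grasp_offset is the distance from the TCP to the grasp point, in m); z points along the fingers, y is the line along which they close (so a half turn about z gives the same grasp; the last joint's range is limited). The gripper opens to 92 mm and grips with 3 to 60 N. Pads are 20 mm wide; open, the fingers measure 128 mm over their backs; the gripper's body (75 mm by 189 mm) begins 69 mm behind the grasp point.
Start: joints at [0.918, 0.158, 1.597, -0, 1.386, -0.21], TCP at [0.246, 0.52, 0.215] pointing down, gripper open.
Joint ranges: [-2.91, 2.91], [-0.94, 2.29], [0.18, 2.7], [-1.29, 4.43], [0.17, 2.64], [-3, 3]. Speed limits (rad/s): [2.57, 2.57, 3.14, 3.14, 3.14, 3.14].

INTERFACE

Orientations are given as [roll, pitch, yaw] about the fixed x, y, z axes, in that order (R = Rz(yaw) Ry(pitch) Rx(roll)).
In Python, from rig import r gives the robot as it stands.
- The arm moves only by the tool play_rows, never from a script. Its argument "targets" is a list of rows, each an object of numbers: "x", "y", "z": the shift along the tool's x, y, z each as a share of 0.6 m, from -1 to 1; "wx", "wy", "wz": the turn, a rotation vector about the tool's x, y, z each as a share of 0.15 rad, from -1 to 1; "fingers": the opening, from 0 (shut) to 1 (fully open). In form: [{"x": .., "y": .., "z": .., "wx": .., "wy": .., "wz": .., "fingers": ..}, ...]. A call has 1 to 12 rows; each row shifts and turns the commanded pose from where the row before left it, along the tool's axes as they then stand; what a row does not reach is not made up. A row lasts 1/8 s, in which the tool goes at most 62.5 mm and 10.7 degrees, less where a joint would pass 70% of its speed; a pose out of reach is approached as far as the arm can. A call with a number of a shift or a turn outside -1 to 1 is refused whole. A call with a gripper value outside its range is refused whole. The fingers move at their own pace and stop on an object; "force" is the grip in N (left out, the last holds). Time passes only in rows, so rows that do not move let the fingers close. It gives the time, the measured TCP pose, the force, the opening and the grip force at its end, in the units of the state.
- r.read_state(): the state, without advancing time (a new reading comes with each control period).
- r.camera(name): name is "scene" or "side" or "wrist"; returns the picture (384x512x3 uint8, blue, green, red); there is no depth.
- r.camera_params(name): a dict with "fx", "fy", "cx", "cy" (pixels), "rvec" (rotation vector, rad) and "tvec" (3), from world to camera coordinates, as OpenCV has them; the wrist camera has in their place "tool_from_camera" (4x4, takes a point from camera to tool coordinates, whose origin is the TCP and whose axes are the flange's). Camera axes: x right, y down, z forward; pixel columns grow to the right and rows downward; lengths in m; the calibration is good to about 2 mm. A picture is of the moment at which its call begins: read the wrist's pose just before it. camera_params takes no time and is no camera call.
- r.job_done(): hands the job in; it is judged then, once.
The state is a dict: "time_s": time; "q": joint angles; "joint_velocities": joint speeds; "joint_torque": joint torques, N m; "eef_pos": TCP position; "orientation": TCP orientation; "wrist_force": force on the tool from outside, world axes, zero at the start; "ft_torque": the same for the moment, N m; "finger_gap": opening from 0.0 (shut) to 1.0 (fully open); "finger_force": force on a finger pad.
Only numpy, scipy, OpenCV 4.12 (cv2) and the standard library are available. Lean on these libraries where they do the work, as an engineer would, in place of code of your own. Each camera call takes 0.05 s, during which the arm holds its last target. There are 200 camera calls.

## Working session

There is one attempt and no reset: what is moved stays moved. The work goes in short steps, Python scripts to look and compute and a tool call to move; the robot and the scene stay as the last step left them, time stands still between calls to the robot, and variables do not carry over. Pictures are saved under pics/ and viewed, at most 14 in all, crops included, and the job is handed in when it is done.

Besides the shell and the picture viewer there is one more tool, called as name([rows], argument=value, ...), one row to a line, values as JSON. play_rows: Moves the arm, as the interface text tells. Shift numbers are shares of 0.6 m and turn numbers shares of 0.15 rad, none past 1 either way. Its arguments: {"type":"object","properties":{"targets":{"type":"array","items":{"type":"object","properties":{"x":{"type":"number"},"y":{"type":"number"},"z":{"type":"number"},"wx":{"type":"number"},"wy":{"type":"number"},"wz":{"type":"number"},"fingers":{"type":"number"}}}},"force":{"type":"number"}},"required":["targets"]}

```bash
ls; mkdir -p pics; cat > h.py <<'E'
import numpy as np, cv2
from rig import r
from scipy.spatial.transform import Rotation as R
def cam(name):
    s=r.read_state(); im=r.camera(name); p=r.camera_params(name)
    K=np.array([[p['fx'],0,p['cx']],[0,p['fy'],p['cy']],[0,0,1.]])
    if 'rvec' in p:
        Rm=cv2.Rodrigues(np.array(p['rvec'],float))[0]; t=np.array(p['tvec'],float).ravel()
    else:
        T=np.eye(4); T[:3,:3]=R.from_euler('xyz',s['orientation']).as_matrix(); T[:3,3]=s['eef_pos']
        T=np.linalg.inv(T@np.array(p['tool_from_camera'])); Rm=T[:3,:3]; t=T[:3,3]
    return im,(K,Rm,t)
def ray(P,u,v,z):
    K,Rm,t=P; c=-Rm.T@t; d=Rm.T@np.linalg.inv(K)@np.array([u,v,1.]); return c+d*(z-c[2])/d[2]
def proj(P,X):
    K,Rm,t=P; q=K@(Rm@np.array(X,float)+t); return q[:2]/q[2]
E
python3 - <<'E'
from h import *
import pickle
D={}
for n in('scene','side','wrist'):
    D[n]=cam(n); cv2.imwrite(f'pics/a_{n}.png',D[n][0]); print(n,-D[n][1][1].T@D[n][1][2])
pickle.dump(D,open('a.pkl','wb'))
a=np.hstack([D['scene'][0],D['side'][0]]); 
s=r.read_state(); print(s)
cv2.imwrite('pics/a_s2.png',cv2.resize(D['scene'][0],(800,600),interpolation=cv2.INTER_CUBIC))
cv2.imwrite('pics/a_d2.png',cv2.resize(D['side'][0],(800,600),interpolation=cv2.INTER_CUBIC))
E
```

```text
pics
scene [-0.10111901 -0.86949547  0.80931174]
side [0.51533362 1.26582018 0.62979899]
wrist [0.18640861 0.54731863 0.38344185]
{'time_s': 0.15, 'q': array([ 9.17913578e-01,  1.58899485e-01,  1.59792779e+00, -6.51608714e-06,
        1.38617320e+00, -2.10143847e-01]), 'joint_velocities': array([ 0.00023309, -0.00110786, -0.00354302, -0.00046412, -0.00023601,
       -0.00037117]), 'joint_torque': array([ 7.67273577e-04, -3.85917950e+01, -3.22432673e+01,  7.02925678e-02,
        3.51827487e-02, -6.83088274e-05]), 'eef_pos': array([0.24609029, 0.51915604, 0.21385539]), 'orientation': array([-3.14021447e+00, -2.87408895e-04,  2.69885475e+00]), 'wrist_force': array([-0.10698187, -0.75512006, -0.31960706]), 'ft_torque': array([-0.01506235, -0.0047462 , -0.04659734]), 'finger_force': 0.0, 'finger_gap': 1.0012600498906667}
```

View pics/a_s2.png

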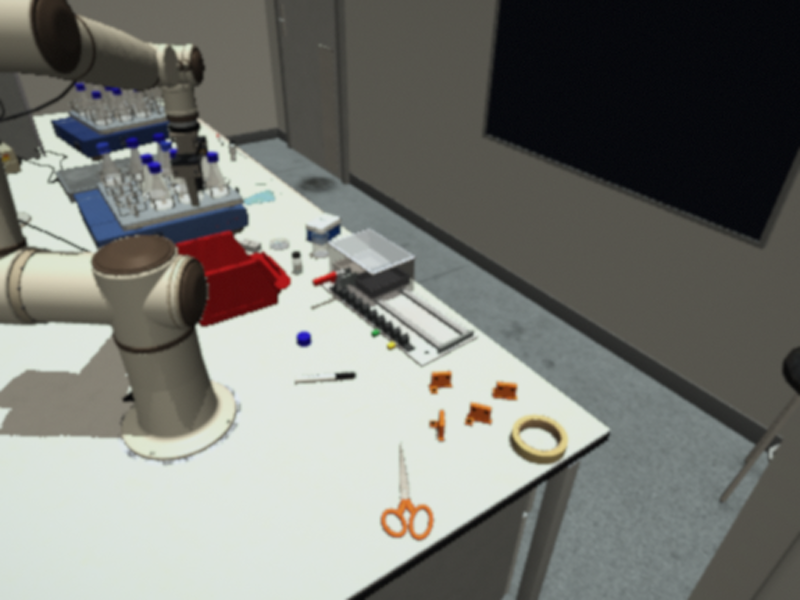

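View pics/a_d2.png

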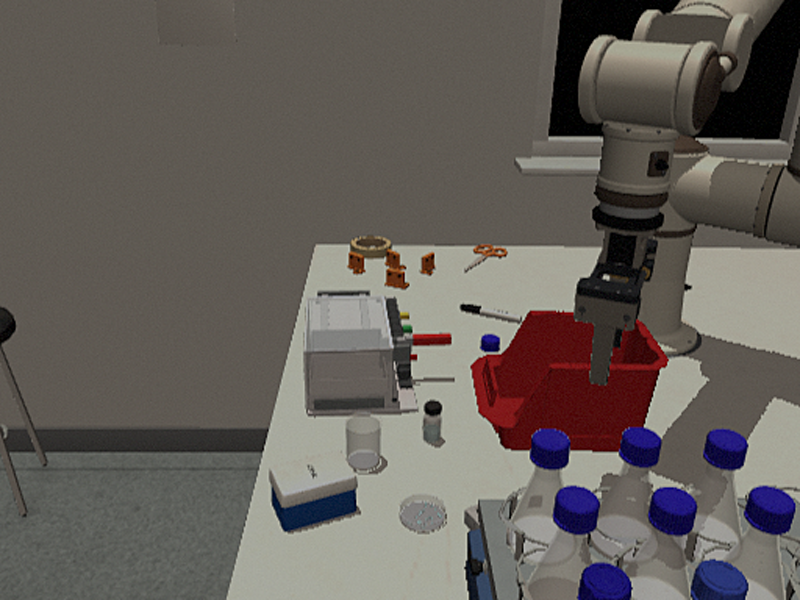

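The scene camera shows the red grip at (325,278), the green tab at (376,331), the yellow tab at (391,345) and four brackets near (440,380), (505,390), (480,413) and (440,425), with the tape roll at (540,438), all in the 800-px view. The side view shows the grip at (432,340), the vial at (432,420) and the beaker at (363,443).

```bash
python3 - <<'E'
from h import *
import pickle
D=pickle.load(open('a.pkl','rb'))
def blobs(n,lo,hi,z,amin=8):
    im,P=D[n]; m=cv2.inRange(cv2.cvtColor(im,cv2.COLOR_BGR2HSV),lo,hi)
    k,_,st,c=cv2.connectedComponentsWithStats(m)
    for i in range(1,k):
        if st[i,4]>=amin: print(n,c[i].round(1),st[i],ray(P,*c[i],z).round(3))
for n in('scene','side'):
    print('orange');blobs(n,(5,150,80),(16,255,255),.02)
    print('green');blobs(n,(45,120,60),(80,255,255),.01,4)
    print('yellow');blobs(n,(22,160,100),(34,255,255),.01,4)
    print('red');blobs(n,(0,190,60),(3,255,255),.075)
im,P=D['scene']
for nm,u,v,z in[('vial cap',296,256,.06),('tape',540,438,.02),('beaker',281,243,.0),('railfar?',472,333,0.0),('plate near corner',424,361,0)]: print(nm,ray(P,u*.64,v*.64,z).round(3))
im,P=D['side']
for nm,u,v,z in[('vial cap',432,407,.06),('beaker',363,465,0),('thin rod tip',453,380,.03),('cover front top R',388,346,.114),('cover corner L',306,346,.114)]: print(nm,ray(P,u*.64,v*.64,z).round(3))
E
```

```text
orange
scene [281.3 243.2] [275 238  13  13 110] [ 0.478 -0.212  0.02 ]
scene [322.9 249.7] [316 245  14  10 112] [ 0.57  -0.309  0.02 ]
scene [306.2 264.5] [299 259  15  12 128] [ 0.482 -0.329  0.02 ]
scene [281.  271.7] [276 263   8  19  57] [ 0.4  -0.31  0.02]
scene [260.6 331.6] [245 320  32  25 230] [ 0.232 -0.44   0.02 ]
green
scene [240.  212.3] [239 211   3   3   7] [0.463 0.012 0.01 ]
yellow
scene [250. 221.] [249 220   3   3   7] [ 0.465 -0.05   0.01 ]
red
scene [150.2 177.4] [ 114  149   71   59 1922] [0.246 0.319 0.075]
scene [208.5 177.9] [202 175  13   7  35] [0.434 0.193 0.075]
orange
side [312.8 160.1] [303 157  21   7  68] [ 0.247 -0.395  0.02 ]
side [252.5 173.2] [247 159  14  26 183] [ 0.482 -0.255  0.02 ]
side [228.  167.6] [223 161  11  14  99] [ 0.571 -0.307  0.02 ]
side [273.1 168.6] [270 162   8  14  63] [ 0.405 -0.301  0.02 ]
green
side [260.  209.5] [258 209   5   2  10] [0.463 0.016 0.01 ]
yellow
side [258.  200.5] [256 200   5   2  10] [ 0.468 -0.048  0.01 ]
red
side [359.9 246.8] [ 302  199  126   90 4190] [0.24  0.341 0.075]
side [399.6 217.2] [397 212   8  12  32] [0.099 0.189 0.075]
side [275.6 216.7] [265 214  24   7 140] [0.429 0.189 0.075]
side [264.2 227.9] [262 227   5   3  12] [0.461 0.251 0.075]
vial cap [0.432 0.357 0.06 ]
tape [ 0.536 -0.44   0.02 ]
beaker [0.472 0.552 0.   ]
railfar? [ 0.66  -0.108  0.   ]
plate near corner [ 0.503 -0.127  0.   ]
vial cap [0.438 0.377 0.06 ]
beaker [0.537 0.434 0.   ]
thin rod tip [0.394 0.249 0.03 ]
cover front top R [0.502 0.29  0.114]
cover corner L [0.627 0.292 0.114]
```

play_rows([
  {"z": -0.047, "wz": -0.98},
  {"z": -0.047, "wz": -0.98},
  {"z": -0.047, "wz": -0.98},
  {"x": -0.045, "y": -0.075},
  {"x": -0.045, "y": -0.075},
  {"x": -0.045, "y": -0.075},
  {"x": -0.045, "y": -0.075},
  {"x": -0.045, "y": -0.075},
  {"x": -0.045, "y": -0.075},
  {"x": -0.045, "y": -0.075},
  {},
])

```text
invalid input at $.targets[0]: expected keys x, y, z, wx, wy, wz, fingers
```

```bash
cat >> h.py <<'E'
def save(n,fn,w=None):
    im,P=cam(n); cv2.imwrite(f'pics/{fn}.png',im); 
    import pickle; pickle.dump((im,P),open(fn+'.pkl','wb')); return im,P
def go(x,y,z,yaw=None):
    s=r.read_state(); Rm=R.from_euler('xyz',s['orientation']).as_matrix(); 
    print('pose',np.round(s['eef_pos'],4),np.round(s['orientation'],3))
    if yaw is not None:
        d=(yaw-s['orientation'][2]+np.pi)%(2*np.pi)-np.pi; print('turn wz units',round(-d/.15,2))
        Rm=R.from_euler('xyz',[np.pi,0,yaw]).as_matrix()
    print('shift units after turn',np.round(Rm.T@(np.array([x,y,z])-s['eef_pos'])/.6,4))
E
python3 - <<'E'
from h import *
im,P=save('wrist','w1'); s=r.read_state();print(s['eef_pos'],s['orientation']); print(np.round(r.camera_params('wrist')['tool_from_camera'],3),P[0])
E
```

```text
[0.24614854 0.5192389  0.21399835] [-3.14047901e+00 -2.44937029e-04  2.69880961e+00]
[[-0.    -0.971 -0.239  0.066]
 [ 1.     0.    -0.001 -0.   ]
 [ 0.001 -0.239  0.971 -0.17 ]
 [ 0.     0.     0.     1.   ]] [[336.01415401   0.         256.73141106]
 [  0.         336.01415401 188.92078134]
 [  0.           0.           1.        ]]
```

View pics/w1.png

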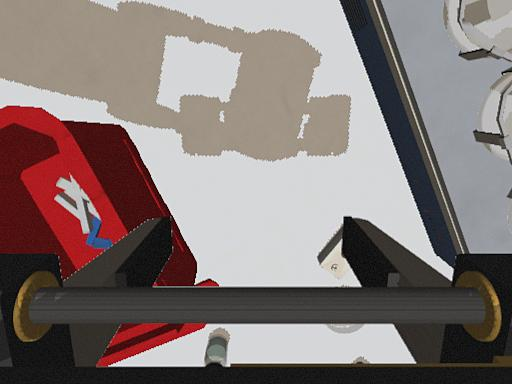

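The move was refused because every key is required. That picture is still from the start pose: red box on the left, vial at (217,348). I'll resend it with all the keys.

play_rows([
  {"x": 0, "y": 0, "z": -0.047, "wx": 0, "wy": 0, "wz": -0.98, "fingers": 1},
  {"x": 0, "y": 0, "z": -0.047, "wx": 0, "wy": 0, "wz": -0.98, "fingers": 1},
  {"x": 0, "y": 0, "z": -0.047, "wx": 0, "wy": 0, "wz": -0.98, "fingers": 1},
  {"x": -0.045, "y": -0.075, "z": 0, "wx": 0, "wy": 0, "wz": 0, "fingers": 1},
  {"x": -0.045, "y": -0.075, "z": 0, "wx": 0, "wy": 0, "wz": 0, "fingers": 1},
  {"x": -0.045, "y": -0.075, "z": 0, "wx": 0, "wy": 0, "wz": 0, "fingers": 1},
  {"x": -0.045, "y": -0.075, "z": 0, "wx": 0, "wy": 0, "wz": 0, "fingers": 1},
  {"x": -0.045, "y": -0.075, "z": 0, "wx": 0, "wy": 0, "wz": 0, "fingers": 1},
  {"x": -0.045, "y": -0.075, "z": 0, "wx": 0, "wy": 0, "wz": 0, "fingers": 1},
  {"x": -0.045, "y": -0.075, "z": 0, "wx": 0, "wy": 0, "wz": 0, "fingers": 1},
  {"x": 0, "y": 0, "z": 0, "wx": 0, "wy": 0, "wz": 0, "fingers": 1},
])

```text
time_s: 1.58
eef_pos: [0.436, 0.2016, 0.2989]
orientation: [-3.141, -0.0, 3.134]
wrist_force: [-1.0, 1.1, 0.9]
finger_gap: 0.995
finger_force: 0.0
```

```bash
python3 - <<'E'
from h import *
im,P=save('wrist','w1'); s=r.read_state();print(s['eef_pos'],s['orientation'])
E
```

```text
[0.43514758 0.20318632 0.29892924] [ 3.14140562e+00 -7.65928723e-04  3.13664797e+00]
```

View pics/w1.png

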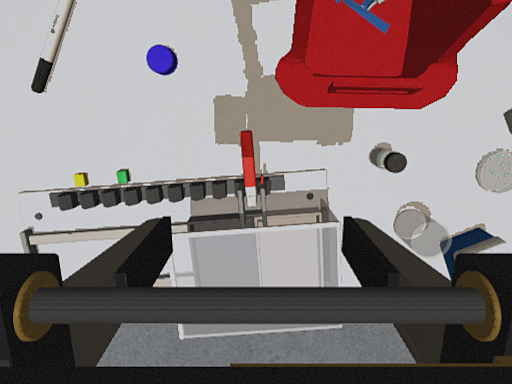

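Red grip runs from (246,131) to (251,190), tilted with the rail by about 4°; green tab is at (124,177), yellow at (81,180), and the plate edge runs from (20,191) to (327,171).

```bash
python3 - <<'E'
from h import *
import pickle
im,P=pickle.load(open('w1.pkl','rb'))
hsv=cv2.cvtColor(im,cv2.COLOR_BGR2HSV)
m=cv2.inRange(hsv,(0,170,60),(5,255,255))|cv2.inRange(hsv,(175,170,60),(180,255,255)); m[:,270:]=0;m[:125]=0
ys,xs=np.nonzero(m); pts=np.array([ray(P,u,v,.084)[:2] for u,v in zip(xs,ys)])
rr=cv2.minAreaRect(pts.astype(np.float32)); print('grip top',rr, pts.mean(0))
for nm,lo,hi in(('g',(45,100,50),(80,255,255)),('y',(22,150,100),(34,255,255))):
    mm=cv2.inRange(hsv,lo,hi); mm[:150]=0;mm[200:]=0; ys,xs=np.nonzero(mm); pts=np.array([ray(P,u,v,.012)[:2] for u,v in zip(xs,ys)]).astype(np.float32); print(nm,len(xs),cv2.minAreaRect(pts))
a=ray(P,20,191,0);b=ray(P,327,171,0);print('edge',a,b,np.degrees(np.arctan2(-(b-a)[0],(b-a)[1])))
for u,v in((175,233),(338,223),(181,337),(341,327)): print('cover corner',ray(P,u,v,.114))
E
```

```text
grip top ((0.42813336849212646, 0.1949509084224701), (0.06403050571680069, 0.022823037579655647), 3.7214157581329346) [0.42903213 0.1910116 ]
g 122 ((0.46222493052482605, 0.01351801585406065), (0.013870373368263245, 0.016979172825813293), 89.61376190185547)
y 114 ((0.4668259918689728, -0.04625963792204857), (0.016217529773712158, 0.013369768857955933), 3.3954060077667236)
edge [ 0.485637  -0.1408027  0.       ] [0.45936146 0.29983792 0.        ] 3.4125242270990372
cover corner [0.50722255 0.10831281 0.114     ]
cover corner [0.4965495  0.29072623 0.114     ]
cover corner [0.64209866 0.1068444  0.114     ]
cover corner [0.62928115 0.30105018 0.114     ]
```

play_rows([
  {"x": 0.012, "y": -0.018, "z": 0.05, "wx": 0, "wy": 0, "wz": -0.45, "fingers": 0.7},
  {"x": 0, "y": 0, "z": 0.09, "wx": 0, "wy": 0, "wz": 0, "fingers": 0.7},
  {"x": 0, "y": 0, "z": 0.09, "wx": 0, "wy": 0, "wz": 0, "fingers": 0.7},
  {"x": 0, "y": 0, "z": 0.09, "wx": 0, "wy": 0, "wz": 0, "fingers": 0.7},
  {"x": 0, "y": 0, "z": 0.06, "wx": 0, "wy": 0, "wz": 0, "fingers": 0.7},
  {"x": 0, "y": 0, "z": 0.025, "wx": 0, "wy": 0, "wz": 0, "fingers": 0.7},
  {"x": 0, "y": 0, "z": 0, "wx": 0, "wy": 0, "wz": 0, "fingers": 0.7},
], force=40)

```text
time_s: 2.5
eef_pos: [0.427, 0.1941, 0.0561]
orientation: [3.141, -0.001, -3.075]
wrist_force: [0.3, -0.1, 0.5]
finger_gap: 0.696
finger_force: 0.0
```

play_rows([
  {"x": 0, "y": 0, "z": 0, "wx": 0, "wy": 0, "wz": 0, "fingers": 0},
  {"x": 0, "y": 0, "z": 0, "wx": 0, "wy": 0, "wz": 0, "fingers": 0},
  {"x": 0, "y": 0, "z": 0, "wx": 0, "wy": 0, "wz": 0, "fingers": 0},
  {"x": 0, "y": 0, "z": 0, "wx": 0, "wy": 0, "wz": 0, "fingers": 0},
  {"x": 0, "y": 0, "z": 0, "wx": 0, "wy": 0, "wz": 0, "fingers": 0},
  {"x": 0, "y": 0, "z": 0, "wx": 0, "wy": 0, "wz": 0, "fingers": 0},
], force=40)

```text
time_s: 3.25
eef_pos: [0.4277, 0.1923, 0.0563]
orientation: [-3.139, -0.0, -3.075]
wrist_force: [-0.2, -4.4, 1.4]
finger_gap: 0.148
finger_force: 40.0
```

play_rows([
  {"x": 0, "y": 0, "z": -0.018, "wx": 0, "wy": 0, "wz": 0, "fingers": 0},
  {"x": 0, "y": 0, "z": -0.016, "wx": 0, "wy": 0, "wz": 0, "fingers": 0},
  {"x": 0, "y": 0, "z": 0, "wx": 0, "wy": 0, "wz": 0, "fingers": 0},
  {"x": 0, "y": -0.03, "z": 0, "wx": 0, "wy": 0, "wz": 0, "fingers": 0},
  {"x": 0, "y": -0.03, "z": 0, "wx": 0, "wy": 0, "wz": 0, "fingers": 0},
  {"x": 0, "y": 0, "z": 0, "wx": 0, "wy": 0, "wz": 0, "fingers": 0},
], force=40)

```text
time_s: 4.0
eef_pos: [0.4302, 0.1569, 0.0765]
orientation: [-3.141, 0.001, -3.077]
wrist_force: [3.7, -1.1, -5.7]
finger_gap: 0.148
finger_force: 40.0
```

play_rows([
  {"x": 0, "y": -0.04, "z": 0, "wx": 0, "wy": 0, "wz": 0, "fingers": 0},
  {"x": 0, "y": -0.04, "z": 0, "wx": 0, "wy": 0, "wz": 0, "fingers": 0},
  {"x": 0, "y": -0.04, "z": 0, "wx": 0, "wy": 0, "wz": 0, "fingers": 0},
  {"x": 0, "y": -0.04, "z": 0, "wx": 0, "wy": 0, "wz": 0, "fingers": 0},
  {"x": 0, "y": -0.04, "z": 0, "wx": 0, "wy": 0, "wz": 0, "fingers": 0},
  {"x": 0, "y": -0.04, "z": 0, "wx": 0, "wy": 0, "wz": 0, "fingers": 0},
  {"x": 0, "y": 0, "z": 0, "wx": 0, "wy": 0, "wz": 0, "fingers": 0},
  {"x": 0, "y": 0, "z": 0, "wx": 0, "wy": 0, "wz": 0, "fingers": 0},
], force=40)

```text
time_s: 5.0
eef_pos: [0.4402, 0.0143, 0.0768]
orientation: [3.141, 0.002, -3.076]
wrist_force: [5.0, 0.1, -5.9]
finger_gap: 0.147
finger_force: 40.0
```

play_rows([
  {"x": 0, "y": -0.002, "z": 0.017, "wx": 0, "wy": 0, "wz": 0, "fingers": 0},
  {"x": 0, "y": 0, "z": 0.016, "wx": 0, "wy": 0, "wz": 0, "fingers": 0},
  {"x": 0, "y": 0, "z": 0, "wx": 0, "wy": 0, "wz": 0, "fingers": 0},
  {"x": 0, "y": 0, "z": 0, "wx": 0, "wy": 0, "wz": 0, "fingers": 0.6},
  {"x": 0, "y": 0, "z": 0, "wx": 0, "wy": 0, "wz": 0, "fingers": 0.6},
  {"x": 0, "y": 0, "z": 0, "wx": 0, "wy": 0, "wz": 0, "fingers": 0.6},
  {"x": 0, "y": 0, "z": -0.08, "wx": 0, "wy": 0, "wz": 0, "fingers": 0.6},
  {"x": 0, "y": 0, "z": -0.08, "wx": 0, "wy": 0, "wz": 0, "fingers": 0.6},
  {"x": 0, "y": -0.08, "z": -0.09, "wx": 0, "wy": 0, "wz": 0, "fingers": 1},
  {"x": 0, "y": -0.09, "z": -0.09, "wx": 0, "wy": 0, "wz": 0, "fingers": 1},
  {"x": 0, "y": -0.09, "z": -0.08, "wx": 0, "wy": 0, "wz": 0, "fingers": 1},
  {"x": 0, "y": 0, "z": 0, "wx": 0, "wy": 0, "wz": 0, "fingers": 1},
], force=40)

```text
time_s: 6.5
eef_pos: [0.4496, -0.1227, 0.2888]
orientation: [-3.138, 0.005, -3.08]
wrist_force: [-1.0, 0.1, -0.5]
finger_gap: 0.993
finger_force: 0.0
```

```bash
python3 - <<'E'
from h import *
im,P=save('wrist','w2'); s=r.read_state();print(s['eef_pos'],s['orientation'])
print(P[1],P[2])
E
```

```text
[ 0.44854755 -0.12062148  0.28627379] [-3.14075780e+00  1.79190070e-03 -3.07843342e+00]
[[-0.06146849  0.9980956  -0.00517572]
 [ 0.96791764  0.06087412  0.24378224]
 [ 0.24363305  0.00997525 -0.96981618]] [ 0.15233434 -0.47420722  0.35236962]
```

View pics/w2.png

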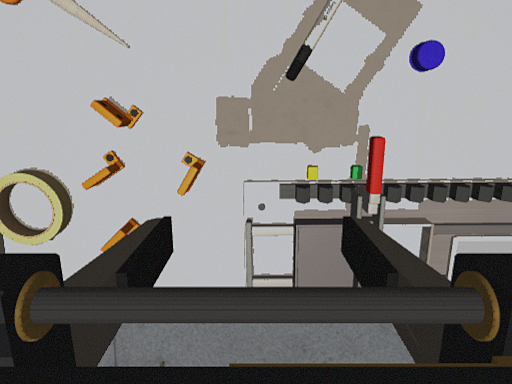

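The carriage came out: the grip is at (376,165), the green tab at (356,172) and the yellow at (312,172). The brackets are at (117,112), (103,170), (190,172) and (122,235), with the tape at (35,205). I'll move above the brackets for a closer view and check the bar by numbers.

play_rows([
  {"x": -0.045, "y": -0.085, "z": 0, "wx": 0, "wy": 0, "wz": 0, "fingers": 1},
  {"x": -0.045, "y": -0.085, "z": 0, "wx": 0, "wy": 0, "wz": 0, "fingers": 1},
  {"x": -0.045, "y": -0.085, "z": 0, "wx": 0, "wy": 0, "wz": 0, "fingers": 1},
  {"x": 0, "y": 0, "z": 0, "wx": 0, "wy": 0, "wz": 0, "fingers": 1},
  {"x": 0, "y": 0, "z": 0, "wx": 0, "wy": 0, "wz": 0, "fingers": 1},
])

```text
time_s: 7.18
eef_pos: [0.5386, -0.265, 0.2835]
orientation: [3.139, -0.002, -3.075]
wrist_force: [-0.0, 0.0, -0.1]
finger_gap: 1.001
finger_force: 0.0
```

```bash
python3 - <<'E'
from h import *
import pickle
im,P=pickle.load(open('w2.pkl','rb')); hsv=cv2.cvtColor(im,cv2.COLOR_BGR2HSV)
m=cv2.inRange(hsv,(0,170,60),(4,255,255))|cv2.inRange(hsv,(175,170,60),(180,255,255)); m[:,:300]=0;m[:125]=0
ys,xs=np.nonzero(m); pts=np.array([ray(P,u,v,.084)[:2] for u,v in zip(xs,ys)],np.float32); print('grip',cv2.minAreaRect(pts),pts.mean(0))
mm=cv2.inRange(hsv,(45,100,50),(80,255,255)); ys,xs=np.nonzero(mm); pts=np.array([ray(P,u,v,.012)[:2] for u,v in zip(xs,ys)],np.float32); print('green',pts.mean(0))
im,P=save('wrist','w3'); print(r.read_state()['eef_pos'])
cv2.imwrite('pics/w3c.png',cv2.resize(im[:280],(800,437),interpolation=cv2.INTER_CUBIC))
hsv=cv2.cvtColor(im,cv2.COLOR_BGR2HSV)
m=cv2.inRange(hsv,(5,150,60),(18,255,255)); k,L,st,c=cv2.connectedComponentsWithStats(m)
for i in range(1,k):
    if st[i,4]>80: print(c[i].round(),st[i],ray(P,*c[i],.02).round(3))
E
```

```text
grip ((0.4410995543003082, 0.008354678750038147), (0.06399501860141754, 0.017273597419261932), 4.291917324066162) [0.44058952 0.00907306]
green [0.46275637 0.01086972]
[ 0.53868477 -0.26494942  0.28444051]
[229.  50.] [209  30  43  36 241] [ 0.408 -0.308  0.02 ]
[214. 111.] [194  91  34  38 315] [ 0.481 -0.322  0.02 ]
[301. 114.] [287  93  29  43 528] [ 0.478 -0.214  0.02 ]
[225. 176.] [207 166  38  27 151] [ 0.564 -0.305  0.02 ]
```

View pics/w3c.png

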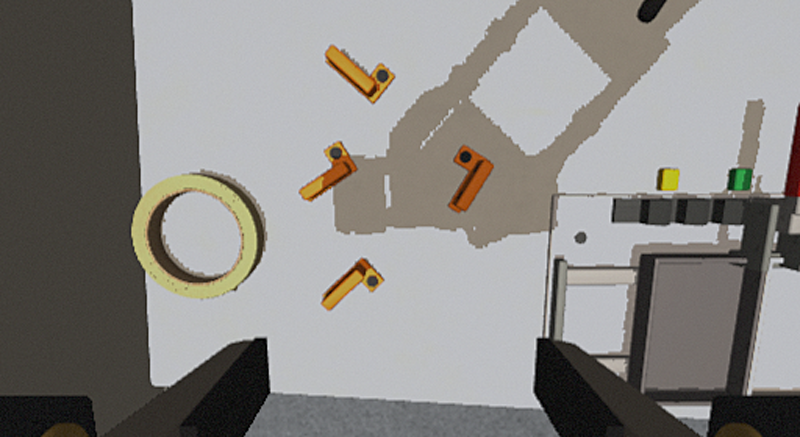

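The grip is along the rail within about 2 mm of the green tab. Going by which side of the web each toe (black dot) sits in the crop, A (355,75), B (328,175) and C (470,180) are left-hand and D (352,283) is right-hand. I'll zoom in on all four.

```bash
python3 - <<'E'
from h import *
import pickle
im,P=pickle.load(open('w3.pkl','rb'))
t=[]
for u,v in((229,50),(210,113),(301,114),(222,178)):
    c=im[v-28:v+28,u-36:u+36]; c=cv2.resize(c,(396,298),interpolation=cv2.INTER_CUBIC)
    for k in range(0,72,10): cv2.putText(c,str(u-36+k),(int(k*5.5),8),0,.3,(255,0,0)); cv2.line(c,(int(k*5.5),10),(int(k*5.5),14),(255,0,0))
    for k in range(0,56,10): cv2.putText(c,str(v-28+k),(0,int(k*5.32)+4),0,.3,(255,0,0))
    t.append(c)
cv2.imwrite('pics/w3z.png',np.vstack([np.hstack(t[:2]),np.hstack(t[2:])]))
E
```

```text
(no output)
```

View pics/w3z.png

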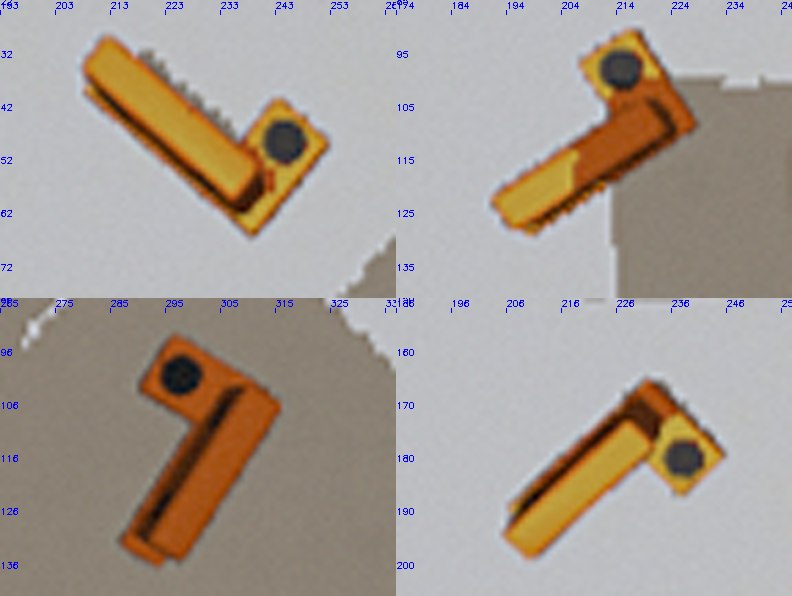

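Toes are clear: A, B and C are left-hand, D right-hand. Next come the grasp poses from the web-top ends, and the bin positions.

```bash
python3 - <<'E'
from h import *
import pickle
im,P=pickle.load(open('w3.pkl','rb'))
for n,u0,v0,e in(('A',193,22,((97,53),(245,190))),('B',174,85,((109,210),(264,112))),('C',265,86,((165,254),(258,100))),('D',186,150,((122,247),(244,134)))):
    a,b=[ray(P,u0+x/5.5,v0+y/5.32,.04) for x,y in e]; d=b-a
    print(n,((a+b)/2).round(4),'len',np.linalg.norm(d).round(4),'own x yaw',np.arctan2(d[1],d[0]).round(3))
go(.478,-.21,.1,np.pi)
E
```

```text
A [ 0.4062 -0.3116  0.04  ] len 0.0409 own x yaw 0.899
B [ 0.4863 -0.3277  0.04  ] len 0.0408 own x yaw 2.196
C [ 0.4834 -0.2127  0.04  ] len 0.0392 own x yaw 2.695
D [ 0.5724 -0.3106  0.04  ] len 0.0398 own x yaw 2.402
pose [ 0.5387 -0.2649  0.2844] [ 3.140e+00 -1.000e-03 -3.074e+00]
turn wz units 0.45
shift units after turn [0.1011 0.0916 0.3074]
```

play_rows([
  {"x": 0, "y": 0, "z": 0, "wx": 0, "wy": 0, "wz": 0.857, "fingers": 0.6},
  {"x": 0, "y": 0, "z": 0, "wx": 0, "wy": 0, "wz": 0.857, "fingers": 0.6},
  {"x": 0, "y": 0, "z": 0, "wx": 0, "wy": 0, "wz": 0.857, "fingers": 0.6},
  {"x": 0, "y": 0, "z": 0, "wx": 0, "wy": 0, "wz": 0.857, "fingers": 0.6},
  {"x": 0.062, "y": 0.019, "z": 0.06, "wx": 0, "wy": 0, "wz": 0, "fingers": 0.6},
  {"x": 0.062, "y": 0.019, "z": 0.06, "wx": 0, "wy": 0, "wz": 0, "fingers": 0.6},
  {"x": 0, "y": 0, "z": 0.09, "wx": 0, "wy": 0, "wz": 0, "fingers": 0.6},
  {"x": 0, "y": 0, "z": 0.09, "wx": 0, "wy": 0, "wz": 0, "fingers": 0.6},
  {"x": 0, "y": 0, "z": 0.08, "wx": 0, "wy": 0, "wz": 0, "fingers": 0.6},
  {"x": 0, "y": 0, "z": 0.055, "wx": 0, "wy": 0, "wz": 0, "fingers": 0.6},
  {"x": 0, "y": 0, "z": 0, "wx": 0, "wy": 0, "wz": 0, "fingers": 0.6},
  {"x": 0, "y": 0, "z": 0, "wx": 0, "wy": 0, "wz": 0, "fingers": 0.6},
], force=25)

```text
time_s: 8.72
eef_pos: [0.4829, -0.2142, 0.0262]
orientation: [-3.141, 0.003, 2.694]
wrist_force: [-0.2, -0.5, 0.1]
finger_gap: 0.602
finger_force: 0.0
```

play_rows([
  {"x": 0, "y": 0, "z": 0, "wx": 0, "wy": 0, "wz": 0, "fingers": 0},
  {"x": 0, "y": 0, "z": 0, "wx": 0, "wy": 0, "wz": 0, "fingers": 0},
  {"x": 0, "y": 0, "z": 0, "wx": 0, "wy": 0, "wz": 0, "fingers": 0},
  {"x": 0, "y": 0, "z": 0, "wx": 0, "wy": 0, "wz": 0, "fingers": 0},
  {"x": 0, "y": 0, "z": 0, "wx": 0, "wy": 0, "wz": 0, "fingers": 0},
], force=25)

```text
time_s: 9.35
eef_pos: [0.4819, -0.2141, 0.0242]
orientation: [3.141, -0.0, 2.693]
wrist_force: [-0.1, -0.5, 1.3]
finger_gap: 0.105
finger_force: 25.0
```

play_rows([
  {"x": 0, "y": 0, "z": -0.08, "wx": 0, "wy": 0, "wz": 0, "fingers": 0},
  {"x": 0, "y": 0, "z": -0.09, "wx": 0, "wy": 0, "wz": 0, "fingers": 0},
  {"x": 0, "y": 0, "z": -0.09, "wx": 0, "wy": 0, "wz": -0.85, "fingers": 0},
  {"x": 0, "y": 0, "z": -0.09, "wx": 0, "wy": 0, "wz": -0.85, "fingers": 0},
  {"x": 0, "y": 0, "z": -0.05, "wx": 0, "wy": 0, "wz": -0.85, "fingers": 0},
  {"x": 0, "y": 0, "z": 0, "wx": 0, "wy": 0, "wz": -0.85, "fingers": 0},
  {"x": -0.044, "y": 0.075, "z": 0, "wx": 0, "wy": 0, "wz": 0, "fingers": 0},
  {"x": -0.044, "y": 0.075, "z": 0, "wx": 0, "wy": 0, "wz": 0, "fingers": 0},
  {"x": -0.044, "y": 0.075, "z": 0, "wx": 0, "wy": 0, "wz": 0, "fingers": 0},
  {"x": -0.044, "y": 0.075, "z": 0, "wx": 0, "wy": 0, "wz": 0, "fingers": 0},
  {"x": -0.044, "y": 0.077, "z": 0, "wx": 0, "wy": 0, "wz": 0, "fingers": 0},
  {"x": 0, "y": 0, "z": 0, "wx": 0, "wy": 0, "wz": 0, "fingers": 0},
], force=25)

```text
time_s: 10.85
eef_pos: [0.6002, 0.0228, 0.2635]
orientation: [3.141, -0.001, -3.075]
wrist_force: [0.4, -0.5, -0.4]
finger_gap: 0.108
finger_force: 25.0
```

```bash
python3 - <<'E'
from h import *
im,P=save('wrist','w4'); print(r.read_state()['eef_pos'],r.read_state()['finger_gap'])
for n,c in(('L',(.5788,.064)),('R',(.5842,-.024))):
    for a in(-.058,.058):
        for b in(-.04,.04):
            p=proj(P,(c[0]+a*.998-b*.062,c[1]+a*.062+b*.998,.055)); cv2.circle(im,tuple(int(round(x)) for x in p),3,(255,0,255),1)
cv2.imwrite('pics/w4m.png',cv2.resize(im,(800,600),interpolation=cv2.INTER_CUBIC))
E
```

```text
[0.59967864 0.02090726 0.26354298] 0.10500972111986752
```

View pics/w4m.png

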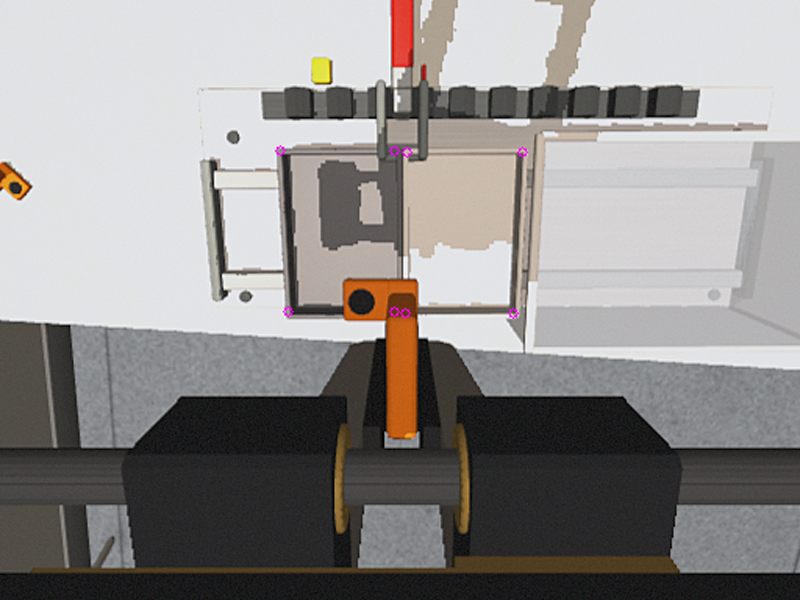

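The predicted bin corners land on the rims: left bin (405–520,150–315), right bin (283–395,150–315). C is held with its toe towards the robot. Lowering it into the left bin.

play_rows([
  {"x": -0.018, "y": 0.05, "z": 0.03, "wx": 0, "wy": 0, "wz": 0, "fingers": 0},
  {"x": 0, "y": 0.049, "z": 0.05, "wx": 0, "wy": 0, "wz": 0, "fingers": 0},
  {"x": 0, "y": 0, "z": 0.08, "wx": 0, "wy": 0, "wz": 0, "fingers": 0},
  {"x": 0, "y": 0, "z": 0.08, "wx": 0, "wy": 0, "wz": 0, "fingers": 0},
  {"x": 0, "y": 0, "z": 0.06, "wx": 0, "wy": 0, "wz": 0, "fingers": 0},
  {"x": 0, "y": 0, "z": 0.036, "wx": 0, "wy": 0, "wz": 0, "fingers": 0},
  {"x": 0, "y": 0, "z": 0, "wx": 0, "wy": 0, "wz": 0, "fingers": 0},
  {"x": 0, "y": 0, "z": 0, "wx": 0, "wy": 0, "wz": 0, "fingers": 0},
], force=25)

```text
time_s: 11.9
eef_pos: [0.6077, 0.0788, 0.064]
orientation: [-3.141, 0.002, -3.081]
wrist_force: [0.4, -0.4, -0.1]
finger_gap: 0.106
finger_force: 25.0
```

play_rows([
  {"x": 0, "y": 0, "z": 0.008, "wx": 0, "wy": 0, "wz": 0, "fingers": 0},
  {"x": 0, "y": 0, "z": 0, "wx": 0, "wy": 0, "wz": 0, "fingers": 0},
  {"x": 0, "y": 0, "z": 0, "wx": 0, "wy": 0, "wz": 0, "fingers": 0.22},
  {"x": 0, "y": 0, "z": 0, "wx": 0, "wy": 0, "wz": 0, "fingers": 0.22},
  {"x": 0, "y": 0, "z": 0, "wx": 0, "wy": 0, "wz": 0, "fingers": 0.22},
  {"x": 0, "y": 0, "z": -0.06, "wx": 0, "wy": 0, "wz": 0, "fingers": 0.22},
  {"x": 0, "y": 0, "z": -0.09, "wx": 0, "wy": 0, "wz": 0, "fingers": 0.22},
  {"x": 0, "y": -0.09, "z": -0.04, "wx": 0, "wy": 0, "wz": 0, "fingers": 0.5},
  {"x": 0.03, "y": -0.09, "z": -0.04, "wx": 0, "wy": 0, "wz": 0, "fingers": 0.6},
  {"x": 0.03, "y": -0.09, "z": -0.05, "wx": 0, "wy": 0, "wz": 0, "fingers": 0.6},
  {"x": 0.04, "y": -0.09, "z": -0.05, "wx": 0, "wy": 0, "wz": 0, "fingers": 0.6},
  {"x": 0, "y": 0, "z": 0, "wx": 0, "wy": 0, "wz": 0, "fingers": 0.6},
], force=25)

```text
time_s: 13.4
eef_pos: [0.5624, -0.1386, 0.2567]
orientation: [-3.138, 0.005, -3.085]
wrist_force: [-0.2, 1.5, -0.7]
finger_gap: 0.6
finger_force: 0.0
```

```bash
python3 - <<'E'
from h import *
im,P=save('wrist','w5')
hsv=cv2.cvtColor(im,cv2.COLOR_BGR2HSV)
m=cv2.inRange(hsv,(5,150,60),(18,255,255)); k,L,st,c=cv2.connectedComponentsWithStats(m)
for i in range(1,k):
    if st[i,4]>60: print(c[i].round(),st[i],ray(P,*c[i],.02).round(3))
go(.485,-.3277,.023,2.196)
cv2.imwrite('pics/w5m.png',cv2.resize(im,(800,600),interpolation=cv2.INTER_CUBIC))
E
```

```text
[120.  16.] [ 88   0  56  34 440] [ 0.409 -0.3    0.02 ]
[102.  86.] [ 75  61  49  43 580] [ 0.485 -0.324  0.02 ]
[123. 159.] [ 98 144  50  34 383] [ 0.569 -0.304  0.02 ]
[440. 211.] [418 190  41  47 991] [0.613 0.095 0.02 ]
pose [ 0.5622 -0.1362  0.2547] [-3.141e+00  3.000e-03 -3.083e+00]
turn wz units 6.69
shift units after turn [-0.1835 -0.291   0.3862]
```

View pics/w5m.png

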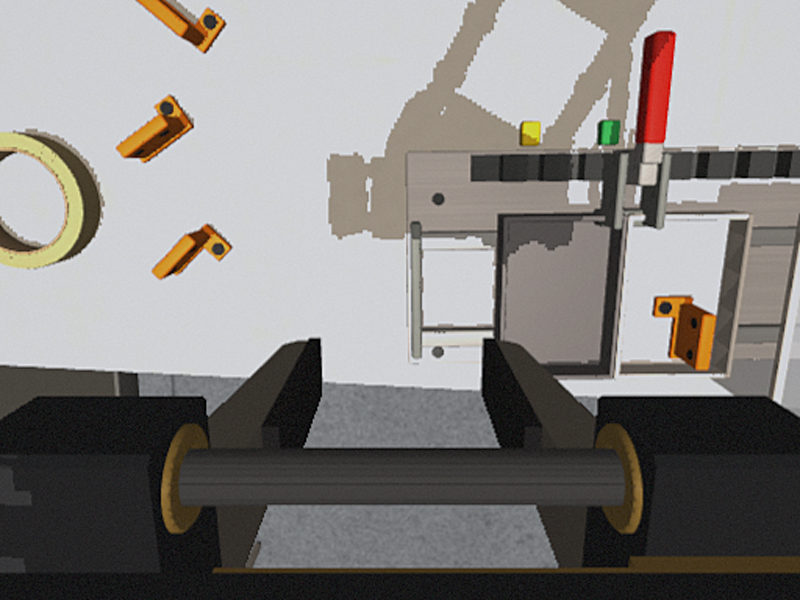

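C stands in the left bin at (690,330), and the other three haven't moved. Next is B.

play_rows([
  {"x": 0, "y": 0, "z": 0, "wx": 0, "wy": 0, "wz": 0.956, "fingers": 0.6},
  {"x": 0, "y": 0, "z": 0, "wx": 0, "wy": 0, "wz": 0.956, "fingers": 0.6},
  {"x": 0, "y": 0, "z": 0, "wx": 0, "wy": 0, "wz": 0.956, "fingers": 0.6},
  {"x": 0, "y": 0, "z": 0, "wx": 0, "wy": 0, "wz": 0.956, "fingers": 0.6},
  {"x": 0, "y": 0, "z": 0, "wx": 0, "wy": 0, "wz": 0.956, "fingers": 0.6},
  {"x": 0, "y": 0, "z": 0, "wx": 0, "wy": 0, "wz": 0.956, "fingers": 0.6},
  {"x": 0, "y": 0, "z": 0, "wx": 0, "wy": 0, "wz": 0.956, "fingers": 0.6},
  {"x": -0.046, "y": -0.073, "z": 0, "wx": 0, "wy": 0, "wz": 0, "fingers": 0.6},
  {"x": -0.046, "y": -0.073, "z": 0, "wx": 0, "wy": 0, "wz": 0, "fingers": 0.6},
  {"x": -0.046, "y": -0.073, "z": 0, "wx": 0, "wy": 0, "wz": 0, "fingers": 0.6},
  {"x": -0.046, "y": -0.073, "z": 0, "wx": 0, "wy": 0, "wz": 0, "fingers": 0.6},
  {"x": 0, "y": 0, "z": 0.09, "wx": 0, "wy": 0, "wz": 0, "fingers": 0.6},
], force=25)

```text
time_s: 14.95
eef_pos: [0.4868, -0.3308, 0.2021]
orientation: [3.14, 0.009, 2.197]
wrist_force: [1.3, 0.1, -0.7]
finger_gap: 0.598
finger_force: 0.0
```

```bash
python3 - <<'E'
from h import *
go(.485,-.327,.023,2.196)
E
```

```text
pose [ 0.4868 -0.3308  0.2021] [3.14  0.009 2.197]
turn wz units 0.01
shift units after turn [0.0069 0.0013 0.2986]
```

play_rows([
  {"x": 0, "y": 0, "z": 0.09, "wx": 0, "wy": 0, "wz": 0, "fingers": 0.6},
  {"x": 0, "y": 0, "z": 0.09, "wx": 0, "wy": 0, "wz": 0, "fingers": 0.6},
  {"x": 0, "y": 0, "z": 0.07, "wx": 0, "wy": 0, "wz": 0, "fingers": 0.6},
  {"x": 0, "y": 0, "z": 0.045, "wx": 0, "wy": 0, "wz": 0, "fingers": 0.6},
  {"x": 0, "y": 0, "z": 0, "wx": 0, "wy": 0, "wz": 0, "fingers": 0.6},
  {"x": 0, "y": 0, "z": 0, "wx": 0, "wy": 0, "wz": 0, "fingers": 0},
  {"x": 0, "y": 0, "z": 0, "wx": 0, "wy": 0, "wz": 0, "fingers": 0},
  {"x": 0, "y": 0, "z": 0, "wx": 0, "wy": 0, "wz": 0, "fingers": 0},
  {"x": 0, "y": 0, "z": 0, "wx": 0, "wy": 0, "wz": 0, "fingers": 0},
  {"x": 0, "y": 0, "z": 0, "wx": 0, "wy": 0, "wz": 0, "fingers": 0},
  {"x": 0, "y": 0, "z": 0, "wx": 0, "wy": 0, "wz": 0, "fingers": 0},
], force=25)

```text
time_s: 16.32
eef_pos: [0.4851, -0.3273, 0.0225]
orientation: [3.142, 0.0, 2.199]
wrist_force: [-0.3, 1.1, 1.6]
finger_gap: 0.103
finger_force: 25.0
```

play_rows([
  {"x": 0, "y": 0, "z": -0.07, "wx": 0, "wy": 0, "wz": 0, "fingers": 0},
  {"x": 0, "y": 0, "z": -0.08, "wx": 0, "wy": 0, "wz": 0, "fingers": 0},
  {"x": 0, "y": 0, "z": -0.08, "wx": 0, "wy": 0, "wz": -0.957, "fingers": 0},
  {"x": 0, "y": 0, "z": -0.07, "wx": 0, "wy": 0, "wz": -0.957, "fingers": 0},
  {"x": 0, "y": 0, "z": 0, "wx": 0, "wy": 0, "wz": -0.957, "fingers": 0},
  {"x": 0, "y": 0, "z": 0, "wx": 0, "wy": 0, "wz": -0.957, "fingers": 0},
  {"x": 0, "y": 0, "z": 0, "wx": 0, "wy": 0, "wz": -0.957, "fingers": 0},
  {"x": 0, "y": 0, "z": 0, "wx": 0, "wy": 0, "wz": -0.957, "fingers": 0},
  {"x": 0, "y": 0, "z": 0, "wx": 0, "wy": 0, "wz": -0.957, "fingers": 0},
  {"x": -0.016, "y": 0.07, "z": 0, "wx": 0, "wy": 0, "wz": 0, "fingers": 0},
  {"x": -0.016, "y": 0.07, "z": 0, "wx": 0, "wy": 0, "wz": 0, "fingers": 0},
  {"x": -0.016, "y": 0.07, "z": 0, "wx": 0, "wy": 0, "wz": 0, "fingers": 0},
], force=25)

```text
time_s: 17.82
eef_pos: [0.5058, -0.1983, 0.2019]
orientation: [3.141, -0.0, -3.08]
wrist_force: [1.1, 0.4, -1.0]
finger_gap: 0.106
finger_force: 25.0
```

play_rows([
  {"x": -0.016, "y": 0.07, "z": 0, "wx": 0, "wy": 0, "wz": 0, "fingers": 0},
  {"x": -0.016, "y": 0.07, "z": 0, "wx": 0, "wy": 0, "wz": 0, "fingers": 0},
  {"x": -0.016, "y": 0.07, "z": 0, "wx": 0, "wy": 0, "wz": 0, "fingers": 0},
  {"x": -0.016, "y": 0.07, "z": 0, "wx": 0, "wy": 0, "wz": 0, "fingers": 0},
  {"x": -0.016, "y": 0.07, "z": 0, "wx": 0, "wy": 0, "wz": 0, "fingers": 0},
  {"x": -0.02, "y": 0.08, "z": 0, "wx": 0, "wy": 0, "wz": 0, "fingers": 0},
  {"x": 0, "y": 0, "z": 0, "wx": 0, "wy": 0, "wz": 0, "fingers": 0},
  {"x": 0, "y": 0, "z": 0, "wx": 0, "wy": 0, "wz": 0, "fingers": 0},
], force=25)

```text
time_s: 18.82
eef_pos: [0.5494, 0.0613, 0.202]
orientation: [-3.141, -0.001, -3.079]
wrist_force: [-0.1, -0.1, -0.7]
finger_gap: 0.105
finger_force: 25.0
```

```bash
python3 - <<'E'
from h import *
go(.5499,.0622,.0575,3.204); print(r.read_state()['finger_gap'])
E
```

```text
pose [0.5494 0.0613 0.202 ] [-3.141e+00 -1.000e-03 -3.079e+00]
turn wz units 0.0
shift units after turn [-0.0009  0.0015  0.2408]
0.10520740571178547
```

play_rows([
  {"x": 0, "y": 0, "z": 0.07, "wx": 0, "wy": 0, "wz": 0, "fingers": 0},
  {"x": 0, "y": 0, "z": 0.08, "wx": 0, "wy": 0, "wz": 0, "fingers": 0},
  {"x": 0, "y": 0, "z": 0.06, "wx": 0, "wy": 0, "wz": 0, "fingers": 0},
  {"x": 0, "y": 0, "z": 0.03, "wx": 0, "wy": 0, "wz": 0, "fingers": 0},
  {"x": 0, "y": 0, "z": 0, "wx": 0, "wy": 0, "wz": 0, "fingers": 0},
  {"x": 0, "y": 0, "z": 0, "wx": 0, "wy": 0, "wz": 0, "fingers": 0},
], force=25)

```text
time_s: 19.58
eef_pos: [0.5507, 0.0611, 0.0596]
orientation: [-3.141, 0.002, -3.08]
wrist_force: [0.2, 0.5, 0.1]
finger_gap: 0.107
finger_force: 25.0
```

play_rows([
  {"x": 0, "y": 0, "z": 0, "wx": 0, "wy": 0, "wz": 0, "fingers": 0.22},
  {"x": 0, "y": 0, "z": 0, "wx": 0, "wy": 0, "wz": 0, "fingers": 0.22},
  {"x": 0, "y": 0, "z": 0, "wx": 0, "wy": 0, "wz": 0, "fingers": 0.22},
  {"x": 0, "y": 0, "z": -0.06, "wx": 0, "wy": 0, "wz": 0, "fingers": 0.22},
  {"x": 0, "y": 0, "z": -0.09, "wx": 0, "wy": 0, "wz": 0, "fingers": 0.22},
  {"x": 0, "y": -0.09, "z": -0.06, "wx": 0, "wy": 0, "wz": 0, "fingers": 0.5},
  {"x": 0, "y": -0.09, "z": -0.04, "wx": 0, "wy": 0, "wz": 0, "fingers": 0.6},
  {"x": 0, "y": -0.09, "z": -0.03, "wx": 0, "wy": 0, "wz": 0, "fingers": 0.6},
  {"x": 0, "y": -0.09, "z": -0.03, "wx": 0, "wy": 0, "wz": 0, "fingers": 0.6},
  {"x": 0, "y": -0.05, "z": -0.03, "wx": 0, "wy": 0, "wz": 0, "fingers": 0.6},
  {"x": 0, "y": 0, "z": 0, "wx": 0, "wy": 0, "wz": 0, "fingers": 0.6},
], force=25)

```text
time_s: 20.95
eef_pos: [0.5655, -0.1841, 0.2624]
orientation: [-3.14, 0.002, -3.082]
wrist_force: [0.7, 0.2, -0.5]
finger_gap: 0.601
finger_force: 0.0
```

```bash
python3 - <<'E'
from h import *
im,P=save('wrist','w6')
hsv=cv2.cvtColor(im,cv2.COLOR_BGR2HSV)
m=cv2.inRange(hsv,(5,150,60),(18,255,255)); k,L,st,c=cv2.connectedComponentsWithStats(m)
for i in range(1,k):
    if st[i,4]>60: print(c[i].round(),st[i],ray(P,*c[i],.02).round(3))
go(.5705,-.310,.023,2.402)
cv2.imwrite('pics/w6m.png',cv2.resize(im,(800,600),interpolation=cv2.INTER_CUBIC))
E
```

```text
[162.  18.] [132   0  53  35 313] [ 0.41  -0.302  0.02 ]
[161. 158.] [137 143  48  34 261] [ 0.568 -0.304  0.02 ]
[473. 188.] [ 446  145   50   91 2234] [0.584 0.089 0.02 ]
pose [ 0.565  -0.1822  0.2612] [ 3.142e+00  1.000e-03 -3.080e+00]
turn wz units 5.34
shift units after turn [-0.1503 -0.1512  0.3969]
```

View pics/w6m.png

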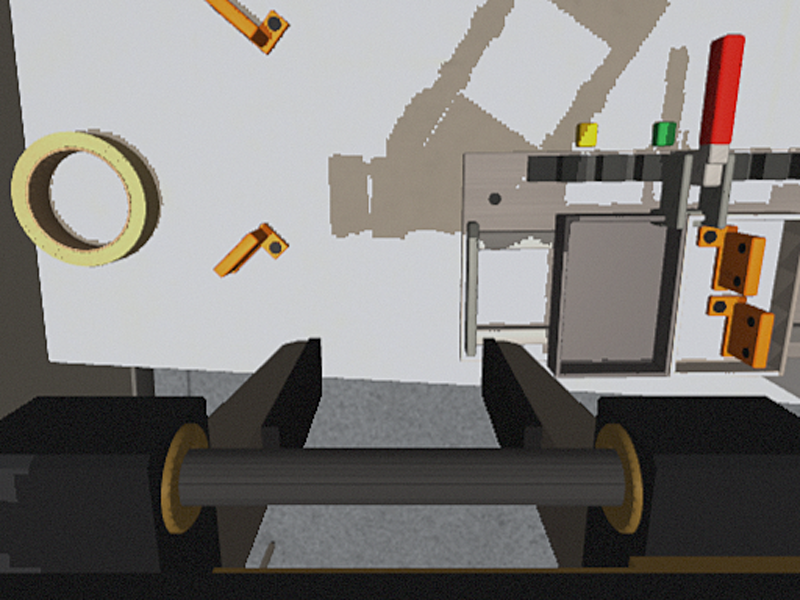

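B and C both stand in the left bin at (735,260) and (740,330), and D is unmoved at (250,250). Next, D.

play_rows([
  {"x": 0, "y": 0, "z": 0, "wx": 0, "wy": 0, "wz": 0.89, "fingers": 0.6},
  {"x": 0, "y": 0, "z": 0, "wx": 0, "wy": 0, "wz": 0.89, "fingers": 0.6},
  {"x": 0, "y": 0, "z": 0, "wx": 0, "wy": 0, "wz": 0.89, "fingers": 0.6},
  {"x": 0, "y": 0, "z": 0, "wx": 0, "wy": 0, "wz": 0.89, "fingers": 0.6},
  {"x": 0, "y": 0, "z": 0, "wx": 0, "wy": 0, "wz": 0.89, "fingers": 0.6},
  {"x": 0, "y": 0, "z": 0, "wx": 0, "wy": 0, "wz": 0.89, "fingers": 0.6},
  {"x": -0.05, "y": -0.05, "z": 0, "wx": 0, "wy": 0, "wz": 0, "fingers": 0.6},
  {"x": -0.05, "y": -0.05, "z": 0, "wx": 0, "wy": 0, "wz": 0, "fingers": 0.6},
  {"x": -0.05, "y": -0.05, "z": 0, "wx": 0, "wy": 0, "wz": 0, "fingers": 0.6},
  {"x": 0, "y": 0, "z": 0.09, "wx": 0, "wy": 0, "wz": 0, "fingers": 0.6},
  {"x": 0, "y": 0, "z": 0, "wx": 0, "wy": 0, "wz": 0, "fingers": 0.6},
], force=25)

```text
time_s: 22.38
eef_pos: [0.5682, -0.3052, 0.2007]
orientation: [-3.141, -0.013, 2.404]
wrist_force: [-0.5, 0.1, -0.1]
finger_gap: 0.598
finger_force: 0.0
```

```bash
python3 - <<'E'
from h import *
go(.5705,-.310,.023,2.402)
E
```

```text
pose [ 0.5682 -0.3052  0.2007] [-3.141 -0.013  2.404]
turn wz units 0.02
shift units after turn [-0.0082 -0.0033  0.2962]
```

play_rows([
  {"x": -0.004, "y": -0.002, "z": 0.09, "wx": 0, "wy": 0, "wz": 0, "fingers": 0.6},
  {"x": 0, "y": 0, "z": 0.09, "wx": 0, "wy": 0, "wz": 0, "fingers": 0.6},
  {"x": 0, "y": 0, "z": 0.07, "wx": 0, "wy": 0, "wz": 0, "fingers": 0.6},
  {"x": 0, "y": 0, "z": 0.045, "wx": 0, "wy": 0, "wz": 0, "fingers": 0.6},
  {"x": 0, "y": 0, "z": 0, "wx": 0, "wy": 0, "wz": 0, "fingers": 0.6},
  {"x": 0, "y": 0, "z": 0, "wx": 0, "wy": 0, "wz": 0, "fingers": 0},
  {"x": 0, "y": 0, "z": 0, "wx": 0, "wy": 0, "wz": 0, "fingers": 0},
  {"x": 0, "y": 0, "z": 0, "wx": 0, "wy": 0, "wz": 0, "fingers": 0},
  {"x": 0, "y": 0, "z": 0, "wx": 0, "wy": 0, "wz": 0, "fingers": 0},
  {"x": 0, "y": 0, "z": 0, "wx": 0, "wy": 0, "wz": 0, "fingers": 0},
  {"x": 0, "y": 0, "z": 0, "wx": 0, "wy": 0, "wz": 0, "fingers": 0},
], force=25)

```text
time_s: 23.75
eef_pos: [0.5719, -0.3116, 0.0301]
orientation: [-3.142, 0.0, 2.403]
wrist_force: [0.9, 0.9, 1.5]
finger_gap: 0.103
finger_force: 24.9
```

play_rows([
  {"x": 0, "y": 0, "z": -0.06, "wx": 0, "wy": 0, "wz": 0, "fingers": 0},
  {"x": 0, "y": 0, "z": -0.08, "wx": 0, "wy": 0, "wz": 0, "fingers": 0},
  {"x": 0, "y": 0, "z": -0.08, "wx": 0, "wy": 0, "wz": -0.89, "fingers": 0},
  {"x": 0, "y": 0, "z": -0.07, "wx": 0, "wy": 0, "wz": -0.89, "fingers": 0},
  {"x": 0, "y": 0, "z": 0, "wx": 0, "wy": 0, "wz": -0.89, "fingers": 0},
  {"x": 0, "y": 0, "z": 0, "wx": 0, "wy": 0, "wz": -0.89, "fingers": 0},
  {"x": 0, "y": 0, "z": 0, "wx": 0, "wy": 0, "wz": -0.89, "fingers": 0},
  {"x": 0, "y": 0, "z": 0, "wx": 0, "wy": 0, "wz": -0.89, "fingers": 0},
  {"x": -0.01, "y": 0.077, "z": 0, "wx": 0, "wy": 0, "wz": 0, "fingers": 0},
  {"x": -0.01, "y": 0.077, "z": 0, "wx": 0, "wy": 0, "wz": 0, "fingers": 0},
  {"x": -0.01, "y": 0.077, "z": 0, "wx": 0, "wy": 0, "wz": 0, "fingers": 0},
  {"x": -0.01, "y": 0.077, "z": 0, "wx": 0, "wy": 0, "wz": 0, "fingers": 0},
], force=25)

```text
time_s: 25.25
eef_pos: [0.584, -0.1241, 0.2036]
orientation: [3.141, -0.0, -3.079]
wrist_force: [0.7, 0.5, -0.3]
finger_gap: 0.101
finger_force: 24.9
```

play_rows([
  {"x": -0.01, "y": 0.077, "z": 0, "wx": 0, "wy": 0, "wz": 0, "fingers": 0},
  {"x": 0, "y": 0.077, "z": 0, "wx": 0, "wy": 0, "wz": 0, "fingers": 0},
  {"x": 0, "y": 0, "z": 0, "wx": 0, "wy": 0, "wz": 0, "fingers": 0},
  {"x": 0, "y": 0, "z": 0, "wx": 0, "wy": 0, "wz": 0, "fingers": 0},
], force=25)

```text
time_s: 25.75
eef_pos: [0.5844, -0.0334, 0.2038]
orientation: [-3.141, -0.0, -3.079]
wrist_force: [0.4, -0.7, -0.5]
finger_gap: 0.107
finger_force: 24.9
```

```bash
python3 - <<'E'
from h import *
im,P=save('wrist','w7')
go(.585,-.034,.0645,3.204); print(r.read_state()['finger_gap'])
E
```

```text
pose [ 0.5845 -0.0339  0.2038] [-3.141 -0.    -3.08 ]
turn wz units -0.0
shift units after turn [-8.000e-04 -2.000e-04  2.322e-01]
0.10394398331475037
```

View pics/w7.png

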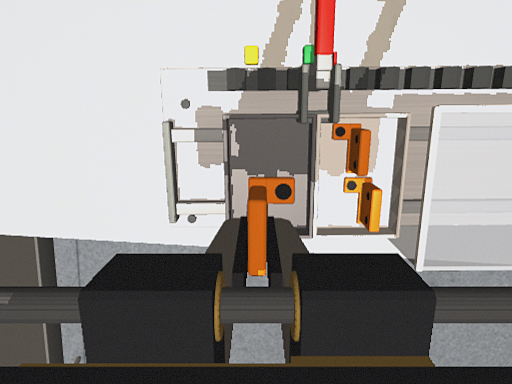

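D hangs above the right (grey) bin with its toe at (283,190), and B and C are fine. Lowering D.

play_rows([
  {"x": 0, "y": 0, "z": 0.07, "wx": 0, "wy": 0, "wz": 0, "fingers": 0},
  {"x": 0, "y": 0, "z": 0.08, "wx": 0, "wy": 0, "wz": 0, "fingers": 0},
  {"x": 0, "y": 0, "z": 0.06, "wx": 0, "wy": 0, "wz": 0, "fingers": 0},
  {"x": 0, "y": 0, "z": 0.022, "wx": 0, "wy": 0, "wz": 0, "fingers": 0},
  {"x": 0, "y": 0, "z": 0, "wx": 0, "wy": 0, "wz": 0, "fingers": 0},
  {"x": 0, "y": 0, "z": 0, "wx": 0, "wy": 0, "wz": 0, "fingers": 0},
  {"x": 0, "y": 0, "z": 0, "wx": 0, "wy": 0, "wz": 0, "fingers": 0.22},
  {"x": 0, "y": 0, "z": 0, "wx": 0, "wy": 0, "wz": 0, "fingers": 0.22},
  {"x": 0, "y": 0, "z": 0, "wx": 0, "wy": 0, "wz": 0, "fingers": 0.22},
  {"x": 0, "y": 0, "z": -0.06, "wx": 0, "wy": 0, "wz": 0, "fingers": 0.22},
  {"x": 0, "y": 0, "z": -0.09, "wx": 0, "wy": 0, "wz": 0, "fingers": 0.22},
  {"x": 0, "y": 0, "z": -0.09, "wx": 0, "wy": 0, "wz": 0, "fingers": 0.6},
], force=25)

```text
time_s: 27.3
eef_pos: [0.5841, -0.0328, 0.2101]
orientation: [3.141, -0.0, -3.079]
wrist_force: [-0.3, -0.5, 0.7]
finger_gap: 0.312
finger_force: 0.0
```

play_rows([
  {"x": 0.03, "y": -0.08, "z": -0.05, "wx": 0, "wy": 0, "wz": 0, "fingers": 0.6},
  {"x": 0.04, "y": -0.08, "z": 0, "wx": 0, "wy": 0, "wz": 0, "fingers": 0.6},
  {"x": 0.05, "y": -0.08, "z": 0, "wx": 0, "wy": 0, "wz": 0, "fingers": 0.6},
  {"x": 0.05, "y": -0.08, "z": 0, "wx": 0, "wy": 0, "wz": 0, "fingers": 0.6},
  {"x": 0.03, "y": -0.03, "z": 0, "wx": 0, "wy": 0, "wz": 0, "fingers": 0.6},
  {"x": 0, "y": 0, "z": 0, "wx": 0, "wy": 0, "wz": 0.96, "fingers": 0.6},
  {"x": 0, "y": 0, "z": 0, "wx": 0, "wy": 0, "wz": 0.96, "fingers": 0.6},
  {"x": 0, "y": 0, "z": 0, "wx": 0, "wy": 0, "wz": 0.96, "fingers": 0.6},
  {"x": 0, "y": 0, "z": 0, "wx": 0, "wy": 0, "wz": 0.96, "fingers": 0.6},
  {"x": 0, "y": 0, "z": 0, "wx": 0, "wy": 0, "wz": 0.96, "fingers": 0.6},
  {"x": 0, "y": 0, "z": 0, "wx": 0, "wy": 0, "wz": 0.96, "fingers": 0.6},
  {"x": 0, "y": 0, "z": 0, "wx": 0, "wy": 0, "wz": 0.96, "fingers": 0.6},
])

```text
time_s: 28.8
eef_pos: [0.4778, -0.25, 0.2388]
orientation: [3.142, 0.0, 2.192]
wrist_force: [-0.1, 1.1, -0.6]
finger_gap: 0.599
finger_force: 0.0
```

play_rows([
  {"x": 0, "y": 0, "z": 0, "wx": 0, "wy": 0, "wz": 0.96, "fingers": 0.6},
  {"x": 0, "y": 0, "z": 0, "wx": 0, "wy": 0, "wz": 0.96, "fingers": 0.6},
  {"x": 0, "y": 0, "z": 0, "wx": 0, "wy": 0, "wz": 0.96, "fingers": 0.6},
  {"x": 0, "y": 0, "z": 0, "wx": 0, "wy": 0, "wz": 0.96, "fingers": 0.6},
  {"x": 0, "y": 0, "z": 0, "wx": 0, "wy": 0, "wz": 0.96, "fingers": 0.6},
  {"x": 0, "y": 0, "z": 0, "wx": 0, "wy": 0, "wz": 0.96, "fingers": 0.6},
  {"x": 0, "y": 0, "z": 0, "wx": 0, "wy": 0, "wz": 0.96, "fingers": 0.6},
  {"x": 0, "y": 0, "z": 0, "wx": 0, "wy": 0, "wz": 0.96, "fingers": 0.6},
  {"x": 0, "y": 0, "z": 0, "wx": 0, "wy": 0, "wz": 0.96, "fingers": 0.6},
  {"x": 0, "y": 0, "z": 0, "wx": 0, "wy": 0, "wz": 0, "fingers": 0.6},
])

```text
time_s: 30.05
eef_pos: [0.4778, -0.25, 0.2388]
orientation: [3.142, 0.0, 0.902]
wrist_force: [-0.2, 0.3, 0.3]
finger_gap: 0.598
finger_force: 0.0
```

```bash
python3 - <<'E'
from h import *
im,P=save('wrist','w8'); hsv=cv2.cvtColor(im,cv2.COLOR_BGR2HSV)
m=cv2.inRange(hsv,(5,150,60),(18,255,255)); k,L,st,c=cv2.connectedComponentsWithStats(m)
for i in range(1,k):
    if st[i,4]>60: print(c[i].round(),st[i],ray(P,*c[i],.02).round(3))
im,P=save('scene','s8'); hsv=cv2.cvtColor(im,cv2.COLOR_BGR2HSV)
m=cv2.inRange(hsv,(5,150,60),(18,255,255)); k,L,st,c=cv2.connectedComponentsWithStats(m)
for i in range(1,k):
    if st[i,4]>10: print(c[i].round(),st[i],ray(P,*c[i],.02).round(3))
go(.4055,-.3105,.023,.899)
E
```

```text
[239. 234.] [224 217  23  45 361] [ 0.408 -0.305  0.02 ]
[205. 355.] [175 344  60  20 546] [ 0.262 -0.412  0.02 ]
[261. 183.] [257 178   9  12  72] [0.636 0.12  0.02 ]
[248. 185.] [243 180  11  11  85] [0.581 0.135 0.02 ]
[274. 198.] [267 192  13  13  98] [0.613 0.004 0.02 ]
[281. 272.] [276 263   8  19  57] [ 0.4  -0.31  0.02]
[260. 332.] [245 320  32  25 228] [ 0.232 -0.44   0.02 ]
pose [ 0.4778 -0.25    0.2387] [-3.142  0.     0.903]
turn wz units 0.03
shift units after turn [-0.1539 -0.0316  0.3595]
```

play_rows([
  {"x": -0.077, "y": -0.016, "z": 0, "wx": 0, "wy": 0, "wz": 0, "fingers": 0.6},
  {"x": -0.077, "y": -0.016, "z": 0, "wx": 0, "wy": 0, "wz": 0, "fingers": 0.6},
  {"x": 0, "y": 0, "z": 0.08, "wx": 0, "wy": 0, "wz": 0, "fingers": 0.6},
  {"x": 0, "y": 0, "z": 0.09, "wx": 0, "wy": 0, "wz": 0, "fingers": 0.6},
  {"x": 0, "y": 0, "z": 0.08, "wx": 0, "wy": 0, "wz": 0, "fingers": 0.6},
  {"x": 0, "y": 0, "z": 0.07, "wx": 0, "wy": 0, "wz": 0, "fingers": 0.6},
  {"x": 0, "y": 0, "z": 0.038, "wx": 0, "wy": 0, "wz": 0, "fingers": 0.6},
  {"x": 0, "y": 0, "z": 0, "wx": 0, "wy": 0, "wz": 0, "fingers": 0.6},
])

```text
time_s: 31.15
eef_pos: [0.4042, -0.3091, 0.0222]
orientation: [-3.137, -0.001, 0.902]
wrist_force: [-0.1, 0.2, -0.5]
finger_gap: 0.599
finger_force: 0.0
```

play_rows([
  {"x": 0, "y": 0, "z": 0, "wx": 0, "wy": 0, "wz": 0, "fingers": 0},
  {"x": 0, "y": 0, "z": 0, "wx": 0, "wy": 0, "wz": 0, "fingers": 0},
  {"x": 0, "y": 0, "z": 0, "wx": 0, "wy": 0, "wz": 0, "fingers": 0},
  {"x": 0, "y": 0, "z": 0, "wx": 0, "wy": 0, "wz": 0, "fingers": 0},
  {"x": 0, "y": 0, "z": 0, "wx": 0, "wy": 0, "wz": 0, "fingers": 0},
  {"x": 0, "y": 0, "z": 0, "wx": 0, "wy": 0, "wz": 0, "fingers": 0},
], force=25)

```text
time_s: 31.9
eef_pos: [0.4055, -0.3106, 0.0241]
orientation: [3.141, 0.0, 0.9]
wrist_force: [-0.4, 0.1, 2.2]
finger_gap: 0.104
finger_force: 25.0
```

play_rows([
  {"x": 0, "y": 0, "z": -0.06, "wx": 0, "wy": 0, "wz": 0, "fingers": 0},
  {"x": 0, "y": 0, "z": -0.08, "wx": 0, "wy": 0, "wz": 0, "fingers": 0},
  {"x": 0, "y": 0, "z": -0.08, "wx": 0, "wy": 0, "wz": 0.93, "fingers": 0},
  {"x": 0, "y": 0, "z": -0.07, "wx": 0, "wy": 0, "wz": 0.93, "fingers": 0},
  {"x": 0, "y": 0, "z": 0, "wx": 0, "wy": 0, "wz": 0.93, "fingers": 0},
  {"x": 0, "y": 0, "z": 0, "wx": 0, "wy": 0, "wz": 0.93, "fingers": 0},
  {"x": 0, "y": 0, "z": 0, "wx": 0, "wy": 0, "wz": 0.93, "fingers": 0},
  {"x": 0, "y": 0, "z": 0, "wx": 0, "wy": 0, "wz": 0.94, "fingers": 0},
  {"x": 0.047, "y": -0.07, "z": 0, "wx": 0, "wy": 0, "wz": 0, "fingers": 0},
  {"x": 0.047, "y": -0.07, "z": 0, "wx": 0, "wy": 0, "wz": 0, "fingers": 0},
  {"x": 0.047, "y": -0.07, "z": 0, "wx": 0, "wy": 0, "wz": 0, "fingers": 0},
  {"x": 0.047, "y": -0.07, "z": 0, "wx": 0, "wy": 0, "wz": 0, "fingers": 0},
], force=25)

```text
time_s: 33.4
eef_pos: [0.5081, -0.1344, 0.1977]
orientation: [-3.142, 0.0, 0.061]
wrist_force: [0.1, -0.2, -1.1]
finger_gap: 0.104
finger_force: 25.0
```

play_rows([
  {"x": 0.047, "y": -0.07, "z": 0, "wx": 0, "wy": 0, "wz": 0, "fingers": 0},
  {"x": 0.047, "y": -0.07, "z": 0, "wx": 0, "wy": 0, "wz": 0, "fingers": 0},
  {"x": 0.047, "y": -0.07, "z": 0, "wx": 0, "wy": 0, "wz": 0, "fingers": 0},
  {"x": 0.047, "y": -0.07, "z": 0, "wx": 0, "wy": 0, "wz": 0, "fingers": 0},
  {"x": 0, "y": 0, "z": 0, "wx": 0, "wy": 0, "wz": 0, "fingers": 0},
  {"x": 0, "y": 0, "z": 0, "wx": 0, "wy": 0, "wz": 0, "fingers": 0},
], force=25)

```text
time_s: 34.15
eef_pos: [0.6094, 0.0384, 0.1974]
orientation: [3.141, 0.001, 0.062]
wrist_force: [-0.2, -0.2, 0.1]
finger_gap: 0.105
finger_force: 25.0
```

```bash
python3 - <<'E'
from h import *
go(.6092,.0418,.0587,.062); print(r.read_state()['finger_gap'])
E
```

```text
pose [0.6094 0.0384 0.1974] [3.141e+00 1.000e-03 6.200e-02]
turn wz units -0.0
shift units after turn [ 1.000e-04 -5.700e-03  2.312e-01]
0.10535104580687067
```

play_rows([
  {"x": 0, "y": -0.005, "z": 0.07, "wx": 0, "wy": 0, "wz": 0, "fingers": 0},
  {"x": 0, "y": 0, "z": 0.08, "wx": 0, "wy": 0, "wz": 0, "fingers": 0},
  {"x": 0, "y": 0, "z": 0.055, "wx": 0, "wy": 0, "wz": 0, "fingers": 0},
  {"x": 0, "y": 0, "z": 0.026, "wx": 0, "wy": 0, "wz": 0, "fingers": 0},
  {"x": 0, "y": 0, "z": 0, "wx": 0, "wy": 0, "wz": 0, "fingers": 0},
  {"x": 0, "y": 0, "z": 0, "wx": 0, "wy": 0, "wz": 0, "fingers": 0},
  {"x": 0, "y": 0, "z": 0, "wx": 0, "wy": 0, "wz": 0, "fingers": 0.2},
  {"x": 0, "y": 0, "z": 0, "wx": 0, "wy": 0, "wz": 0, "fingers": 0.2},
  {"x": 0, "y": 0, "z": 0, "wx": 0, "wy": 0, "wz": 0, "fingers": 0.2},
  {"x": 0, "y": 0, "z": -0.06, "wx": 0, "wy": 0, "wz": 0, "fingers": 0.2},
  {"x": 0, "y": 0, "z": -0.09, "wx": 0, "wy": 0, "wz": 0, "fingers": 0.2},
  {"x": 0, "y": 0, "z": -0.09, "wx": 0, "wy": 0, "wz": 0, "fingers": 0.6},
], force=25)

```text
time_s: 35.65
eef_pos: [0.6093, 0.0419, 0.2047]
orientation: [-3.141, 0.001, 0.062]
wrist_force: [0.7, -0.2, 0.5]
finger_gap: 0.289
finger_force: 0.0
```

play_rows([
  {"x": -0.06, "y": 0.02, "z": -0.05, "wx": 0, "wy": 0, "wz": 0, "fingers": 0.6},
  {"x": -0.07, "y": 0.02, "z": -0.02, "wx": 0, "wy": 0, "wz": 0, "fingers": 0.6},
  {"x": -0.07, "y": 0.01, "z": 0, "wx": 0, "wy": 0, "wz": 0, "fingers": 0.6},
  {"x": -0.08, "y": 0, "z": 0, "wx": 0, "wy": 0, "wz": 0, "fingers": 0.6},
  {"x": 0, "y": 0, "z": 0, "wx": 0, "wy": 0, "wz": 0, "fingers": 0.6},
  {"x": 0, "y": 0, "z": 0, "wx": 0, "wy": 0, "wz": 0, "fingers": 0.6},
])

```text
time_s: 36.4
eef_pos: [0.4444, 0.0014, 0.2458]
orientation: [3.141, -0.002, 0.062]
wrist_force: [0.8, -0.4, -0.1]
finger_gap: 0.6
finger_force: 0.0
```

```bash
python3 - <<'E'
from h import *
im,P=save('wrist','w9'); s=r.read_state(); print(s['eef_pos'],s['orientation'],s['time_s'])
s9,_=save('scene','s9')
cv2.imwrite('pics/w9m.png',np.vstack([cv2.resize(im[80:],(720,428),interpolation=cv2.INTER_CUBIC),cv2.resize(s9[150:230,190:334],(720,170))]) [:598])
hsv=cv2.cvtColor(im,cv2.COLOR_BGR2HSV)
m=cv2.inRange(hsv,(0,170,60),(4,255,255))|cv2.inRange(hsv,(175,170,60),(180,255,255)); k,L,st,c=cv2.connectedComponentsWithStats(m)
for i in range(1,k):
    if st[i,4]>40: print(c[i].round(),st[i],ray(P,*c[i],.084).round(3))
E
```

```text
[0.44474867 0.00135989 0.2458414 ] [ 3.14130133e+00 -1.27337145e-03  6.17525803e-02] 36.45
[246. 176.] [240 146  14  62 784] [0.443 0.011 0.084]
[ 22. 242.] [   0  222   58   46 1571] [0.358 0.243 0.084]
```

View pics/w9m.png

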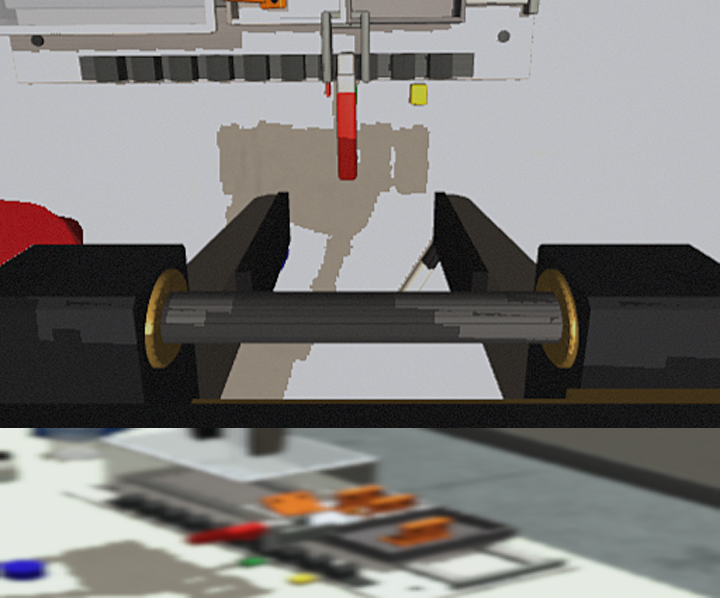

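The grip is at (345,120) over the green tab. The bins are cropped at the top, and B at (290,503) in the scene strip needs checking, so I'll view the same frames recropped.

```bash
python3 - <<'E'
from h import *
import pickle
im,P=pickle.load(open('w9.pkl','rb')); s,_=pickle.load(open('s9.pkl','rb'))
cv2.imwrite('pics/w9n.png',np.vstack([cv2.resize(im[:110,120:370],(750,330),interpolation=cv2.INTER_CUBIC),cv2.resize(s[165:205,220:320],(750,265),interpolation=cv2.INTER_CUBIC)]))
E
```

```text
(no output)
```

View pics/w9n.png

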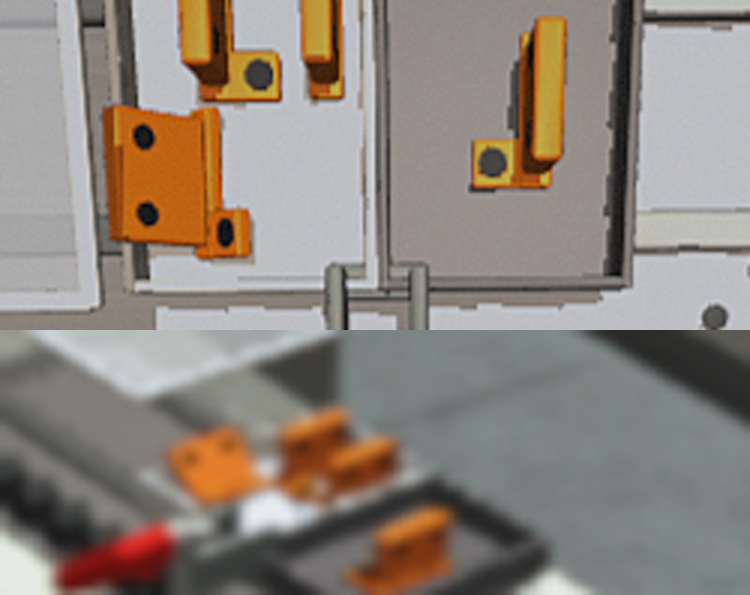

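B has toppled sideways and now leans over the left bin's +y wall: web at (160,180), toe dot at (225,233) pointing up. A, C and D stand fine. I'll measure B, then hook its toe towards −y with the closed fingertips to stand it back up.

```bash
python3 - <<'E'
from h import *
import pickle
im,P=pickle.load(open('w9.pkl','rb'))
ex=np.array([.998,.062]);ey=np.array([-.062,.998]);c=np.array([.5788,.064])
def b(n,x,y,z):
    p=ray(P,120+x/3,y/3,z)[:2]-c; print(n,(p@ex*1e3).round(1),(p@ey*1e3).round(1))
b('toe dot z19',225,233,.052); b('toe tip z24',248,235,.057); b('toe lower edge',225,257,.05); b('toe/web junction z12',205,243,.047)
b('web top mid z34',112,175,.067); b('web end far',115,110,.067); b('web end near',115,240,.067); b('bin corner in',135,280,.055); b('Ctop',198,30,.073);b('Atop',318,30,.073); b('Dweb',548,90,.073)
print(c+ex*-.044+ey*.006)
go(*(c+ex*-.04+ey*.006),.15,.062+np.pi/2)
E
```

```text
toe dot z19 -41.8 8.4
toe tip z24 -42.8 -0.2
toe lower edge -49.5 9.1
toe/web junction z12 -44.7 16.4
web top mid z34 -25.0 41.8
web end far -5.4 39.4
web end near -45.2 42.2
bin corner in -57.4 39.5
Ctop 16.4 10.5
Atop 16.4 -26.6
Dweb -0.8 -98.4
[0.534516 0.06726 ]
pose [0.4448 0.0014 0.2457] [ 3.141e+00 -1.000e-03  6.200e-02]
turn wz units -10.47
shift units after turn [0.1003 0.1627 0.1595]
```

play_rows([
  {"x": 0, "y": 0, "z": 0, "wx": 0, "wy": 0, "wz": -0.95, "fingers": 0},
  {"x": 0, "y": 0, "z": 0, "wx": 0, "wy": 0, "wz": -0.95, "fingers": 0},
  {"x": 0, "y": 0, "z": 0, "wx": 0, "wy": 0, "wz": -0.95, "fingers": 0},
  {"x": 0, "y": 0, "z": 0, "wx": 0, "wy": 0, "wz": -0.95, "fingers": 0},
  {"x": 0, "y": 0, "z": 0, "wx": 0, "wy": 0, "wz": -0.95, "fingers": 0},
  {"x": 0, "y": 0, "z": 0, "wx": 0, "wy": 0, "wz": -0.95, "fingers": 0},
  {"x": 0, "y": 0, "z": 0, "wx": 0, "wy": 0, "wz": -0.95, "fingers": 0},
  {"x": 0, "y": 0, "z": 0, "wx": 0, "wy": 0, "wz": -0.95, "fingers": 0},
  {"x": 0, "y": 0, "z": 0, "wx": 0, "wy": 0, "wz": -0.95, "fingers": 0},
  {"x": 0, "y": 0, "z": 0, "wx": 0, "wy": 0, "wz": -0.95, "fingers": 0},
  {"x": 0, "y": 0, "z": 0, "wx": 0, "wy": 0, "wz": -0.97, "fingers": 0},
], force=25)

```text
time_s: 37.88
eef_pos: [0.4448, 0.0014, 0.2454]
orientation: [-3.141, -0.0, 1.637]
wrist_force: [0.1, 0.1, -0.2]
finger_gap: 0.006
finger_force: 0.0
```

play_rows([
  {"x": 0.04, "y": 0.055, "z": 0, "wx": 0, "wy": 0, "wz": 0, "fingers": 0},
  {"x": 0.04, "y": 0.055, "z": 0, "wx": 0, "wy": 0, "wz": 0, "fingers": 0},
  {"x": 0.039, "y": 0.056, "z": 0, "wx": 0, "wy": 0, "wz": 0, "fingers": 0},
  {"x": 0, "y": 0, "z": 0.08, "wx": 0, "wy": 0, "wz": 0, "fingers": 0},
  {"x": 0, "y": 0, "z": 0.09, "wx": 0, "wy": 0, "wz": 0, "fingers": 0},
  {"x": 0, "y": 0, "z": 0.09, "wx": 0, "wy": 0, "wz": 0, "fingers": 0},
  {"x": 0, "y": 0, "z": 0, "wx": 0, "wy": 0, "wz": 0, "fingers": 0},
  {"x": 0, "y": 0, "z": 0, "wx": 0, "wy": 0, "wz": 0, "fingers": 0},
], force=25)

```text
time_s: 38.88
eef_pos: [0.5408, 0.0788, 0.0913]
orientation: [3.139, 0.0, 1.632]
wrist_force: [0.7, 0.2, 0.5]
finger_gap: 0.002
finger_force: 0.0
```

```bash
python3 - <<'E'
from h import *
go(.5398,.0786,.057,.062+np.pi/2); print(r.read_state()['finger_gap'])
E
```

```text
pose [0.5408 0.0788 0.0913] [3.139 0.    1.632]
turn wz units -0.0
shift units after turn [-0.0003 -0.0017  0.0572]
0.002198344167827868
```

play_rows([
  {"x": 0, "y": 0, "z": 0.03, "wx": 0, "wy": 0, "wz": 0, "fingers": 0},
  {"x": 0, "y": 0, "z": 0.015, "wx": 0, "wy": 0, "wz": 0, "fingers": 0},
  {"x": 0, "y": 0, "z": 0.01, "wx": 0, "wy": 0, "wz": 0, "fingers": 0},
  {"x": 0, "y": 0, "z": 0.003, "wx": 0, "wy": 0, "wz": 0, "fingers": 0},
  {"x": 0, "y": 0, "z": 0, "wx": 0, "wy": 0, "wz": 0, "fingers": 0},
])

```text
time_s: 39.5
eef_pos: [0.539, 0.0787, 0.0549]
orientation: [3.142, 0.0, 1.632]
wrist_force: [-1.6, -0.4, 2.1]
finger_gap: 0.001
finger_force: 1.1
```

play_rows([
  {"x": -0.006, "y": 0, "z": 0, "wx": 0, "wy": 0, "wz": 0, "fingers": 0},
  {"x": -0.006, "y": 0, "z": 0, "wx": 0, "wy": 0, "wz": 0, "fingers": 0},
  {"x": -0.006, "y": 0, "z": 0, "wx": 0, "wy": 0, "wz": 0, "fingers": 0},
  {"x": -0.006, "y": 0, "z": 0, "wx": 0, "wy": 0, "wz": 0, "fingers": 0},
  {"x": -0.006, "y": 0, "z": 0, "wx": 0, "wy": 0, "wz": 0, "fingers": 0},
  {"x": -0.006, "y": 0, "z": 0, "wx": 0, "wy": 0, "wz": 0, "fingers": 0},
  {"x": 0, "y": 0, "z": 0, "wx": 0, "wy": 0, "wz": 0, "fingers": 0},
])

```text
time_s: 40.38
eef_pos: [0.5402, 0.057, 0.0546]
orientation: [3.142, 0.0, 1.632]
wrist_force: [-0.3, -0.3, 0.4]
finger_gap: 0.003
finger_force: 0.2
```

```bash
cat > look.py <<'E'
from h import *
import sys
for n in('side','scene'):
    im,P=save(n,sys.argv[1]+n)
    hsv=cv2.cvtColor(im,cv2.COLOR_BGR2HSV); m=cv2.inRange(hsv,(5,150,60),(18,255,255)); k,L,st,c=cv2.connectedComponentsWithStats(m)
    for i in range(1,k):
        if st[i,4]>8 : print(n,c[i].round(),st[i],ray(P,*c[i],.053).round(3))
E
python3 look.py p1
python3 - <<'E'
import sys; sys.path.insert(0,'.')
from h import *
import pickle
im,P=pickle.load(open('s9.pkl','rb'))
m=cv2.inRange(cv2.cvtColor(im,cv2.COLOR_BGR2HSV),(5,150,60),(18,255,255)); k,L,st,c=cv2.connectedComponentsWithStats(m)
for i in range(1,k):
    if st[i,4]>8 : print('before',c[i].round(),st[i],ray(P,*c[i],.053).round(3))
E
```

```text
side [313. 160.] [303 157  21   7  72] [ 0.262 -0.304  0.053]
side [220. 186.] [214 184  14   5  60] [ 0.586 -0.063  0.053]
scene [263. 184.] [256 178  16  12 123] [0.607 0.067 0.053]
scene [245. 186.] [244 183   4   8  18] [0.54  0.094 0.053]
scene [274. 198.] [267 192  13  13  98] [ 0.583 -0.033  0.053]
scene [260. 332.] [245 320  32  25 228] [ 0.218 -0.458  0.053]
before [264. 184.] [257 177  15  13 119] [0.61  0.069 0.053]
before [248. 185.] [243 180  11  11  84] [0.553 0.094 0.053]
before [274. 198.] [267 192  13  13  98] [ 0.583 -0.033  0.053]
before [260. 332.] [245 320  32  25 227] [ 0.218 -0.458  0.053]
```

play_rows([
  {"x": 0, "y": 0, "z": -0.04, "wx": 0, "wy": 0, "wz": 0, "fingers": 0},
  {"x": 0, "y": 0, "z": -0.08, "wx": 0, "wy": 0, "wz": 0, "fingers": 0},
  {"x": -0.05, "y": 0, "z": -0.08, "wx": 0, "wy": 0, "wz": 0, "fingers": 0},
  {"x": -0.09, "y": 0, "z": -0.05, "wx": 0, "wy": 0, "wz": 0, "fingers": 0},
  {"x": 0, "y": 0, "z": 0, "wx": 0, "wy": 0, "wz": 0, "fingers": 0},
  {"x": 0, "y": 0, "z": 0, "wx": 0, "wy": 0, "wz": 0, "fingers": 0},
])

```text
time_s: 41.22
eef_pos: [0.5448, -0.0259, 0.2036]
orientation: [-3.14, -0.001, 1.632]
wrist_force: [-0.9, 0.1, -1.0]
finger_gap: 0.005
finger_force: 0.0
```

```bash
python3 look.py p2; python3 - <<'E'
from h import *
im,P=save('wrist','w10'); s=r.read_state(); print(s['eef_pos'],s['orientation'],s['time_s'])
ex=np.array([.998,.062]);ey=np.array([-.062,.998]);c=np.array([.5788,.064])
m=cv2.inRange(cv2.cvtColor(im,cv2.COLOR_BGR2HSV),(5,150,60),(18,255,255)); k,L,st,cc=cv2.connectedComponentsWithStats(m)
for i in range(1,k):
    if st[i,4]<60: continue
    ys,xs=np.nonzero(L==i); q=np.array([ray(P,u,v,.06)[:2]-c for u,v in zip(xs,ys)])
    X=q@ex*1e3;Y=q@ey*1e3; print(st[i],'binx',X.min().round(),X.max().round(),'biny',Y.min().round(),Y.max().round())
E
```

```text
side [240. 106.] [234 105  12   3  15] [ 0.534 -1.11   0.053]
side [313. 160.] [303 157  21   7  72] [ 0.262 -0.304  0.053]
side [220. 186.] [214 184  14   5  60] [ 0.586 -0.063  0.053]
scene [264. 184.] [258 178  14  12 121] [0.609 0.068 0.053]
scene [248. 185.] [243 180  11  11  86] [0.552 0.093 0.053]
scene [274. 198.] [267 192  13  13 104] [ 0.582 -0.032  0.053]
scene [260. 332.] [245 320  32  25 228] [ 0.218 -0.458  0.053]
[ 0.54440186 -0.02517636  0.20299981] [-3.13893272e+00 -1.21126061e-03  1.63364101e+00] 41.375
[ 247   26   54   57 2147] binx -49.0 -2.0 biny 0.0 46.0
[303  61  60  34 440] binx 1.0 53.0 biny -10.0 18.0
[303  89  57  29 302] binx 2.0 53.0 biny -30.0 -6.0
[272 164  51  34 727] binx -26.0 23.0 biny -106.0 -73.0
```

B is unchanged: the fingertip rode over the toe and it fell back. I'll repeat the push but lower the tip as the toe comes down.

play_rows([
  {"x": 0.085, "y": 0.005, "z": 0, "wx": 0, "wy": 0, "wz": 0, "fingers": 0},
  {"x": 0.085, "y": 0.005, "z": 0, "wx": 0, "wy": 0, "wz": 0, "fingers": 0},
  {"x": 0, "y": 0, "z": 0.09, "wx": 0, "wy": 0, "wz": 0, "fingers": 0},
  {"x": 0, "y": 0, "z": 0.09, "wx": 0, "wy": 0, "wz": 0, "fingers": 0},
  {"x": 0, "y": 0, "z": 0.04, "wx": 0, "wy": 0, "wz": 0, "fingers": 0},
  {"x": 0, "y": 0, "z": 0.015, "wx": 0, "wy": 0, "wz": 0, "fingers": 0},
  {"x": 0, "y": 0, "z": 0, "wx": 0, "wy": 0, "wz": 0, "fingers": 0},
  {"x": 0, "y": 0, "z": 0, "wx": 0, "wy": 0, "wz": 0, "fingers": 0},
])

```text
time_s: 42.38
eef_pos: [0.5462, 0.0757, 0.065]
orientation: [3.139, 0.0, 1.632]
wrist_force: [1.2, -1.0, 0.0]
finger_gap: 0.005
finger_force: 0.0
```

```bash
python3 - <<'E'
from h import *
go(.5440,.0769,.0545,.062+np.pi/2); print(r.read_state()['wrist_force'])
E
```

```text
pose [0.5462 0.0757 0.065 ] [3.139 0.    1.632]
turn wz units -0.0
shift units after turn [ 0.0023 -0.0036  0.0175]
[ 1.21384808 -1.04035078  0.04141177]
```

play_rows([
  {"x": 0.002, "y": -0.003, "z": 0.012, "wx": 0, "wy": 0, "wz": 0, "fingers": 0},
  {"x": 0, "y": 0, "z": 0.0055, "wx": 0, "wy": 0, "wz": 0, "fingers": 0},
  {"x": -0.0067, "y": 0, "z": 0, "wx": 0, "wy": 0, "wz": 0, "fingers": 0},
  {"x": -0.0067, "y": 0, "z": 0.001, "wx": 0, "wy": 0, "wz": 0, "fingers": 0},
  {"x": -0.0042, "y": 0, "z": 0.0025, "wx": 0, "wy": 0, "wz": 0, "fingers": 0},
  {"x": -0.0042, "y": 0, "z": 0.0025, "wx": 0, "wy": 0, "wz": 0, "fingers": 0},
  {"x": -0.0042, "y": 0, "z": 0.0025, "wx": 0, "wy": 0, "wz": 0, "fingers": 0},
  {"x": -0.0042, "y": 0, "z": 0.0025, "wx": 0, "wy": 0, "wz": 0, "fingers": 0},
  {"x": -0.003, "y": 0, "z": 0.0033, "wx": 0, "wy": 0, "wz": 0, "fingers": 0},
  {"x": -0.003, "y": 0, "z": 0.0033, "wx": 0, "wy": 0, "wz": 0, "fingers": 0},
  {"x": -0.003, "y": 0, "z": 0.003, "wx": 0, "wy": 0, "wz": 0, "fingers": 0},
  {"x": 0, "y": 0, "z": 0, "wx": 0, "wy": 0, "wz": 0, "fingers": 0},
])

```text
time_s: 43.88
eef_pos: [0.5445, 0.0531, 0.0405]
orientation: [-3.141, -0.0, 1.632]
wrist_force: [-0.1, -0.3, -0.0]
finger_gap: 0.004
finger_force: 0.0
```

play_rows([
  {"x": 0, "y": 0, "z": 0, "wx": 0, "wy": 0, "wz": 0, "fingers": 0},
  {"x": 0, "y": 0, "z": 0, "wx": 0, "wy": 0, "wz": 0, "fingers": 0},
  {"x": 0, "y": 0, "z": -0.02, "wx": 0, "wy": 0, "wz": 0, "fingers": 0},
  {"x": 0, "y": 0, "z": -0.07, "wx": 0, "wy": 0, "wz": 0, "fingers": 0},
  {"x": 0, "y": 0, "z": -0.08, "wx": 0, "wy": 0, "wz": 0, "fingers": 0},
  {"x": -0.06, "y": 0, "z": -0.08, "wx": 0, "wy": 0, "wz": 0, "fingers": 0},
  {"x": -0.07, "y": 0, "z": 0, "wx": 0, "wy": 0, "wz": 0, "fingers": 0},
  {"x": 0, "y": 0, "z": 0, "wx": 0, "wy": 0, "wz": 0, "fingers": 0},
  {"x": 0, "y": 0, "z": 0, "wx": 0, "wy": 0, "wz": 0, "fingers": 0},
])

```text
time_s: 45.0
eef_pos: [0.5491, -0.0241, 0.1907]
orientation: [-3.141, -0.001, 1.632]
wrist_force: [-0.5, 0.1, 0.7]
finger_gap: 0.001
finger_force: 0.0
```

```bash
cat > bins.py <<'E'
from h import *
import sys
im,P=save('wrist',sys.argv[1]); s=r.read_state(); print(s['eef_pos'],s['orientation'],s['time_s'])
ex=np.array([.998,.062]);ey=np.array([-.062,.998]);c=np.array([.5788,.064])
m=cv2.inRange(cv2.cvtColor(im,cv2.COLOR_BGR2HSV),(5,150,60),(18,255,255)); k,L,st,cc=cv2.connectedComponentsWithStats(m)
for i in range(1,k):
    if st[i,4]<60: continue
    ys,xs=np.nonzero(L==i); q=np.array([ray(P,u,v,.06)[:2]-c for u,v in zip(xs,ys)])
    X=q@ex*1e3;Y=q@ey*1e3; print(st[i],'binx',X.min().round(),X.max().round(),'biny',Y.min().round(),Y.max().round())
E
python3 bins.py w11
```

```text
[ 0.54902738 -0.02372756  0.19045231] [-3.14085185e+00 -6.86078013e-04  1.63271547e+00] 45.05
[242  59  54  35 581] binx -47.0 -2.0 biny -9.0 19.0
[299  60  61  32 419] binx 1.0 52.0 biny -7.0 18.0
[299  89  59  30 332] binx 2.0 53.0 biny -30.0 -6.0
[267 166  53  36 745] binx -25.0 23.0 biny -106.0 -73.0
```

B is upright again, so all four are in their bins. Next, back to the release bar.

play_rows([
  {"x": 0, "y": 0, "z": -0.03, "wx": 0, "wy": 0, "wz": -0.95, "fingers": 0.6},
  {"x": 0, "y": 0, "z": 0, "wx": 0, "wy": 0, "wz": -0.95, "fingers": 0.6},
  {"x": 0, "y": 0, "z": 0, "wx": 0, "wy": 0, "wz": -0.95, "fingers": 0.6},
  {"x": 0, "y": 0, "z": 0, "wx": 0, "wy": 0, "wz": -0.95, "fingers": 0.6},
  {"x": 0, "y": 0, "z": 0, "wx": 0, "wy": 0, "wz": -0.95, "fingers": 0.6},
  {"x": 0, "y": 0, "z": 0, "wx": 0, "wy": 0, "wz": -0.95, "fingers": 0.6},
  {"x": 0, "y": 0, "z": 0, "wx": 0, "wy": 0, "wz": -0.95, "fingers": 0.6},
  {"x": 0, "y": 0, "z": 0, "wx": 0, "wy": 0, "wz": -0.95, "fingers": 0.6},
  {"x": 0, "y": 0, "z": 0, "wx": 0, "wy": 0, "wz": -0.95, "fingers": 0.6},
  {"x": 0, "y": 0, "z": 0, "wx": 0, "wy": 0, "wz": -0.95, "fingers": 0.6},
  {"x": 0, "y": 0, "z": 0, "wx": 0, "wy": 0, "wz": -0.97, "fingers": 0.6},
  {"x": 0, "y": 0, "z": 0, "wx": 0, "wy": 0, "wz": 0, "fingers": 0.6},
])

```text
time_s: 46.55
eef_pos: [0.5491, -0.0235, 0.2083]
orientation: [3.141, -0.001, -3.081]
wrist_force: [0.8, 0.4, -0.2]
finger_gap: 0.602
finger_force: 0.0
```

```bash
python3 bins.py w12; python3 - <<'E'
from h import *
go(.4415,.0115,.056,3.204)
im,_=save('scene','s12')
cv2.imwrite('pics/fin.png',np.vstack([cv2.resize(cv2.imread('pics/w12.png')[:200],(768,300)),cv2.resize(im[160:215,210:340],(768,290),interpolation=cv2.INTER_CUBIC)]))
E
```

```text
[ 0.54918673 -0.02367437  0.20835728] [ 3.14119722e+00 -6.66540514e-04 -3.08203953e+00] 46.6
[ 329  159   40   83 1297] binx -53.0 31.0 biny -15.0 21.0
[239 182  27  54 363] binx -30.0 24.0 biny -104.0 -78.0
[309 209  12   9  75] binx -3.0 5.0 biny -35.0 -23.0
pose [ 0.5492 -0.0237  0.2084] [ 3.141e+00 -1.000e-03 -3.082e+00]
turn wz units -0.02
shift units after turn [0.1755 0.0697 0.2539]
```

View pics/fin.png

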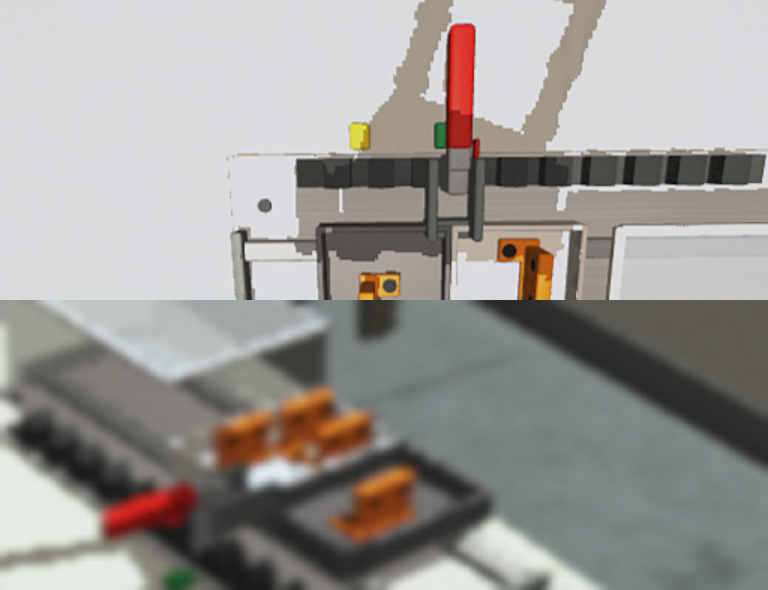

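All four brackets stand in their bins, B upright at (240,435) in the lower half, and the bar (460,90) is over the green tab. Gripping the bar.

play_rows([
  {"x": 0.06, "y": 0.024, "z": 0, "wx": 0, "wy": 0, "wz": 0, "fingers": 0.7},
  {"x": 0.06, "y": 0.023, "z": 0, "wx": 0, "wy": 0, "wz": 0, "fingers": 0.7},
  {"x": 0.056, "y": 0.023, "z": 0, "wx": 0, "wy": 0, "wz": 0, "fingers": 0.7},
  {"x": 0, "y": 0, "z": 0.08, "wx": 0, "wy": 0, "wz": 0, "fingers": 0.7},
  {"x": 0, "y": 0, "z": 0.09, "wx": 0, "wy": 0, "wz": 0, "fingers": 0.7},
  {"x": 0, "y": 0, "z": 0.055, "wx": 0, "wy": 0, "wz": 0, "fingers": 0.7},
  {"x": 0, "y": 0, "z": 0.028, "wx": 0, "wy": 0, "wz": 0, "fingers": 0.7},
  {"x": 0, "y": 0, "z": 0, "wx": 0, "wy": 0, "wz": 0, "fingers": 0.7},
], force=40)

```text
time_s: 47.65
eef_pos: [0.4401, 0.0114, 0.0557]
orientation: [3.141, -0.003, -3.082]
wrist_force: [-0.2, -0.7, -0.0]
finger_gap: 0.7
finger_force: 0.0
```

play_rows([
  {"x": 0, "y": 0, "z": 0, "wx": 0, "wy": 0, "wz": 0, "fingers": 0},
  {"x": 0, "y": 0, "z": 0, "wx": 0, "wy": 0, "wz": 0, "fingers": 0},
  {"x": 0, "y": 0, "z": 0, "wx": 0, "wy": 0, "wz": 0, "fingers": 0},
  {"x": 0, "y": 0, "z": 0, "wx": 0, "wy": 0, "wz": 0, "fingers": 0},
  {"x": 0, "y": 0, "z": 0, "wx": 0, "wy": 0, "wz": 0, "fingers": 0},
  {"x": 0, "y": 0, "z": 0, "wx": 0, "wy": 0, "wz": 0, "fingers": 0},
], force=40)

```text
time_s: 48.4
eef_pos: [0.4415, 0.0109, 0.0569]
orientation: [-3.142, 0.0, -3.08]
wrist_force: [-0.3, 0.8, 0.3]
finger_gap: 0.146
finger_force: 40.0
```

play_rows([
  {"x": 0, "y": 0, "z": -0.018, "wx": 0, "wy": 0, "wz": 0, "fingers": 0},
  {"x": 0, "y": 0, "z": -0.016, "wx": 0, "wy": 0, "wz": 0, "fingers": 0},
  {"x": 0, "y": 0, "z": 0, "wx": 0, "wy": 0, "wz": 0, "fingers": 0},
  {"x": 0, "y": 0.006, "z": 0, "wx": 0, "wy": 0, "wz": 0, "fingers": 0},
  {"x": 0, "y": 0.012, "z": 0, "wx": 0, "wy": 0, "wz": 0, "fingers": 0},
  {"x": 0, "y": 0.018, "z": 0, "wx": 0, "wy": 0, "wz": 0, "fingers": 0},
  {"x": 0, "y": 0.022, "z": 0, "wx": 0, "wy": 0, "wz": 0, "fingers": 0},
  {"x": 0, "y": 0.022, "z": 0, "wx": 0, "wy": 0, "wz": 0, "fingers": 0},
  {"x": 0, "y": 0.022, "z": 0, "wx": 0, "wy": 0, "wz": 0, "fingers": 0},
  {"x": 0, "y": 0.022, "z": 0, "wx": 0, "wy": 0, "wz": 0, "fingers": 0},
  {"x": 0, "y": 0.018, "z": 0, "wx": 0, "wy": 0, "wz": 0, "fingers": 0},
  {"x": 0, "y": 0.01, "z": 0, "wx": 0, "wy": 0, "wz": 0, "fingers": 0},
], force=40)

```text
time_s: 49.9
eef_pos: [0.4351, 0.1026, 0.0769]
orientation: [3.141, -0.002, -3.08]
wrist_force: [-1.5, -1.2, -5.3]
finger_gap: 0.151
finger_force: 40.0
```

play_rows([
  {"x": 0, "y": 0.012, "z": 0, "wx": 0, "wy": 0, "wz": 0, "fingers": 0},
  {"x": 0, "y": 0.018, "z": 0, "wx": 0, "wy": 0, "wz": 0, "fingers": 0},
  {"x": 0, "y": 0.022, "z": 0, "wx": 0, "wy": 0, "wz": 0, "fingers": 0},
  {"x": 0, "y": 0.022, "z": 0, "wx": 0, "wy": 0, "wz": 0, "fingers": 0},
  {"x": 0, "y": 0.022, "z": 0, "wx": 0, "wy": 0, "wz": 0, "fingers": 0},
  {"x": 0, "y": 0.02, "z": 0, "wx": 0, "wy": 0, "wz": 0, "fingers": 0},
  {"x": 0, "y": 0.016, "z": 0, "wx": 0, "wy": 0, "wz": 0, "fingers": 0},
  {"x": 0, "y": 0.01, "z": 0, "wx": 0, "wy": 0, "wz": 0, "fingers": 0},
  {"x": 0, "y": 0.005, "z": 0, "wx": 0, "wy": 0, "wz": 0, "fingers": 0},
  {"x": 0, "y": 0, "z": 0, "wx": 0, "wy": 0, "wz": 0, "fingers": 0},
], force=40)

```text
time_s: 51.15
eef_pos: [0.4289, 0.1912, 0.0766]
orientation: [3.14, -0.003, -3.08]
wrist_force: [-5.5, 1.3, -5.9]
finger_gap: 0.148
finger_force: 40.0
```

play_rows([
  {"x": 0, "y": 0.001, "z": 0.017, "wx": 0, "wy": 0, "wz": 0, "fingers": 0},
  {"x": 0, "y": 0, "z": 0.016, "wx": 0, "wy": 0, "wz": 0, "fingers": 0},
  {"x": 0, "y": 0, "z": 0, "wx": 0, "wy": 0, "wz": 0, "fingers": 0},
  {"x": 0, "y": 0, "z": 0, "wx": 0, "wy": 0, "wz": 0, "fingers": 0.6},
  {"x": 0, "y": 0, "z": 0, "wx": 0, "wy": 0, "wz": 0, "fingers": 0.6},
  {"x": 0, "y": 0, "z": 0, "wx": 0, "wy": 0, "wz": 0, "fingers": 0.6},
  {"x": 0, "y": 0, "z": -0.08, "wx": 0, "wy": 0, "wz": 0, "fingers": 0.6},
  {"x": 0, "y": 0, "z": -0.09, "wx": 0, "wy": 0, "wz": 0, "fingers": 0.6},
  {"x": 0, "y": 0, "z": -0.09, "wx": 0, "wy": 0, "wz": 0, "fingers": 0.6},
  {"x": 0, "y": 0, "z": -0.09, "wx": 0, "wy": 0, "wz": 0, "fingers": 0.6},
  {"x": 0, "y": 0, "z": 0, "wx": 0, "wy": 0, "wz": 0, "fingers": 0.6},
  {"x": 0, "y": 0, "z": 0, "wx": 0, "wy": 0, "wz": 0, "fingers": 0.6},
], force=40)

```text
time_s: 52.65
eef_pos: [0.4303, 0.1905, 0.2669]
orientation: [3.142, -0.0, -3.081]
wrist_force: [0.4, -0.6, 0.5]
finger_gap: 0.602
finger_force: 0.0
```

```bash
python3 - <<'E'
from h import *
im,P=save('wrist','w13'); s=r.read_state(); print(s['eef_pos'],s['finger_gap'],s['time_s'])
hsv=cv2.cvtColor(im,cv2.COLOR_BGR2HSV)
m=cv2.inRange(hsv,(0,170,60),(4,255,255))|cv2.inRange(hsv,(175,170,60),(180,255,255)); k,L,st,c=cv2.connectedComponentsWithStats(m)
for i in range(1,k):
    if st[i,4]>100:
        ys,xs=np.nonzero(L==i); pts=np.array([ray(P,u,v,.084)[:2] for u,v in zip(xs,ys)],np.float32); print('red',st[i],cv2.minAreaRect(pts))
m=cv2.inRange(hsv,(5,100,60),(18,255,255)); k,L,st,c=cv2.connectedComponentsWithStats(m)
for i in range(1,k):
    if st[i,4]>40: print('orange',st[i],ray(P,*c[i],.055).round(3))
for n in('side',):
    im,P=save(n,'side13')
    m=cv2.inRange(cv2.cvtColor(im,cv2.COLOR_BGR2HSV),(0,170,60),(4,255,255)); k,L,st,c=cv2.connectedComponentsWithStats(m)
    for i in range(1,k):
        if 60<st[i,4]<1000: print(n,st[i],c[i],ray(P,*c[i],.075).round(3))
E
```

```text
[0.42979739 0.19040358 0.26596271] 0.5993167749917985 52.7
red [  293     0   219   127 21737] ((0.3164188861846924, 0.3260831832885742), (0.11772092431783676, 0.21360188722610474), 3.4681575298309326)
red [375   0  21  12 141] ((0.2637012004852295, 0.30158576369285583), (0.009514735080301762, 0.019231881946325302), 3.468161106109619)
red [252 138  13  60 724] ((0.42787468433380127, 0.1908504217863083), (0.06367463618516922, 0.013039213605225086), 3.490511655807495)
orange [286 233  23  10 178] [0.514 0.244 0.055]
orange [406 356  19  10  46] [0.681 0.418 0.055]
orange [460 356  30   9  66] [0.672 0.496 0.055]
side [265 214  24   7 141] [275.62411348 216.82978723] [0.429 0.19  0.075]
```

The side-view grip centroid (275.6,216.8) matches the start (275.6,216.7), so the bar is home and down. One numeric check of the brackets through the clear cover.

play_rows([
  {"x": -0.09, "y": 0, "z": -0.02, "wx": 0, "wy": 0, "wz": 0, "fingers": 0.6},
  {"x": -0.09, "y": 0, "z": -0.02, "wx": 0, "wy": 0, "wz": 0, "fingers": 0.6},
  {"x": -0.1, "y": 0, "z": -0.02, "wx": 0, "wy": 0, "wz": 0, "fingers": 0.6},
  {"x": 0, "y": 0, "z": 0, "wx": 0, "wy": 0, "wz": 0, "fingers": 0.6},
  {"x": 0, "y": 0, "z": 0, "wx": 0, "wy": 0, "wz": 0, "fingers": 0.6},
])

```text
time_s: 53.38
eef_pos: [0.5971, 0.2007, 0.3015]
orientation: [-3.141, -0.004, -3.081]
wrist_force: [-0.6, -0.9, 0.1]
finger_gap: 0.602
finger_force: 0.0
```

```bash
python3 - <<'E'
from h import *
im,P=save('wrist','w14'); s=r.read_state(); print(s['eef_pos'],s['wrist_force'])
ex=np.array([.998,.062]);ey=np.array([-.062,.998]);c=np.array([.5788-.0112,.064+.1796])
m=cv2.inRange(cv2.cvtColor(im,cv2.COLOR_BGR2HSV),(5,50,60),(18,255,255)); k,L,st,cc=cv2.connectedComponentsWithStats(m)
for i in range(1,k):
    if st[i,4]<60: continue
    ys,xs=np.nonzero(L==i); q=np.array([ray(P,u,v,.06)[:2]-c for u,v in zip(xs,ys)])
    X=q@ex*1e3;Y=q@ey*1e3; print(st[i],'binx',X.min().round(),X.max().round(),'biny',Y.min().round(),Y.max().round())
E
```

```text
[0.59687316 0.20082956 0.30249745] [ 0.28406778 -0.35107469  0.20920024]
[287  99  21  12 102] binx -49.0 -36.0 biny -10.0 14.0
[304 102   8  35 229] binx -45.0 -5.0 biny 11.0 19.0
[211 119  21  15 111] binx -26.0 -9.0 biny -101.0 -76.0
[209 124   8  34 227] binx -20.0 20.0 biny -104.0 -96.0
[285 142  21  11  88] binx 2.0 14.0 biny -11.0 13.0
[271 148   7  33 199] binx 9.0 49.0 biny -28.0 -21.0
[302 148   7  33 212] binx 9.0 49.0 biny 10.0 18.0
```

All four are upright and in place. Handing the job in.

```bash
python3 -c "
from rig import r
print(r.job_done())"
```

```text
the job is handed in; nothing more can be done
None
```

I handed in the job at about 53 s, no verdict returned: three left-hand brackets stand in the white bin and one right-hand bracket in the grey bin (one toppled mid-run and was stood up again), and the carriage is home under the cover with the bar down.

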